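# Load the garnet turntable for photographing

## Robot

A 6-joint arm with a two-finger parallel gripper is mounted at the origin on the work surface. World frame = base frame: x ahead of the robot, y to its left, z up, the work surface at z = 0. Lengths are in m, angles in rad, forces in N, time in s.
With the tool pointing down it reaches from about 0.225 to 0.875 m from the base axis. Payload 3.4 kg.
Tool frame: the origin (TCP) lies on the mounting face of the last link; the fingertips stand 173 mm ahead of it and the grasp point (between the pads) lies 155 mm ahead of it; z points along the fingers, y is the line along which they close (so a half turn about z gives the same grasp; the last joint's range is limited). The gripper opens to 85 mm and grips with 20 to 120 N. Pads are 22 mm wide; open, the fingers measure 114 mm over their backs; the gripper's body (76 mm by 85 mm) begins 54 mm behind the grasp point. The pads swing forward as they close: fully open they stand 13 mm farther back than shut.
Start: joints at [1.204, 0.276, 1.505, -0, 1.361, -0.121], TCP at [0.14, 0.558, 0.405] pointing down, gripper open.
Joint ranges: [-2.89, 2.89], [-0.75, 2.08], [0.22, 2.7], [-1.18, 4.32], [0.11, 2.71], [-2.7, 2.7]. Speed limits (rad/s): [2.57, 2.57, 3.14, 3.14, 3.14, 3.14].

## Interface

Orientations are given as a unit quaternion [w, x, y, z].
In Python, from rig import manip gives the robot as it stands.
- The arm moves only by the tool carry_out, never from a script. Its arguments are lists of equal length, an entry for each row: "linear": the shift along the world's x, y, z each as a share of 500 mm, from -1 to 1, a list of three; "angular": the turn, a rotation vector about the world's x, y, z each as a share of 0.08 rad, from -1 to 1, a list of three; "hand": the opening, from 0 (shut) to 1 (fully open). In form: {"linear": [[x, y, z], ...], "angular": [[rx, ry, rz], ...], "hand": [hand, ...]}. A call has 1 to 8 rows; each row shifts and turns the commanded pose from where the row before left it; what a row does not reach is not made up. A row lasts 1/12 s, in which the tool goes at most 41.7 mm and 7.16 degrees, less where a joint would pass 70% of its speed; a pose out of reach is approached as far as the arm can. A call with a number of a shift or a turn outside -1 to 1 is refused whole. A call with a gripper value outside its range is refused whole. The fingers move at their own pace and stop on an object; "force" is the grip in N (left out, the last holds). Time passes only in rows, so rows that do not move let the fingers close. It gives the time, the measured TCP pose, the force, the opening and the grip force at its end, in the units of the state.
- manip.get_state(): the state, without advancing time (a new reading comes with each control period).
- manip.get_image(name): name is "scene" or "top" or "wrist"; returns the picture (420x560x3 uint8, red, green, blue); there is no depth.
- manip.camera_params(name): a dict with "fx", "fy", "cx", "cy" (pixels), "view" (4x4, takes a point from world to camera coordinates); the wrist camera has in their place "hand_eye" (4x4, takes a point from camera to tool coordinates, whose origin is the TCP and whose axes are the flange's). Camera axes: x right, y down, z forward; pixel columns grow to the right and rows downward; lengths in m; the calibration is good to about 2 mm. A picture is of the moment at which its call begins: read the wrist's pose just before it. camera_params takes no time and is no camera call.
- manip.sign_off(): hands the job in; it is judged then, once.
The state is a dict: "clock": time; "qpos": joint angles; "qd": joint speeds; "effort": joint torques, N m; "position": TCP position; "ee_rot": TCP orientation; "contact_force": force on the tool from outside, world axes, zero at the start; "moment": the same for the moment, N m; "width": finger opening in m; "gripper_force": force on a finger pad.
Only numpy, scipy, OpenCV 4.12 (cv2) and the standard library are available. Lean on these libraries where they do the work, as an engineer would, in place of code of your own. Each camera call takes 0.05 s, during which the arm holds its last target. There are 200 camera calls.

## Task

Get the garnets ready and take their picture: set every garnet from the pocket tray centred on a white spot of its own on the turntable, and only when all are loaded turn the turntable counter-clockwise by its orange handle until the brass pin clicks into the notch at the end of the yellow line. Also, before the picture, lean the colour board on the low aluminium rail, colours up, one end down on the bench, at a clear slope. When everything stands ready, press the red shutter button fully down; leave the camera, rock and brush alone.

Things in the scene. Friction and masses are not known exactly. Their poses are not given: they have to be found in the camera images.
- garnet0: a dark red garnet crystal, a rhombic dodecahedron 22 mm between parallel faces, about 30 g; origin at its centre, so it lies 11 mm above whatever it rests on. Parallel pairs of faces look along its own +-z and +-y and along (+-0.707, +-0.5, +-0.5); its x axis runs through two points 31 mm apart. At the start z is up and it lies in a tray pocket. 4 to 6 of the six garnets are present
- garnet1: a dark red garnet crystal, a rhombic dodecahedron 22 mm between parallel faces, about 30 g; origin at its centre, so it lies 11 mm above whatever it rests on. Parallel pairs of faces look along its own +-z and +-y and along (+-0.707, +-0.5, +-0.5); its x axis runs through two points 31 mm apart. At the start z is up and it lies in a tray pocket. 4 to 6 of the six garnets are present
- garnet2: a dark red garnet crystal, a rhombic dodecahedron 22 mm between parallel faces, about 30 g; origin at its centre, so it lies 11 mm above whatever it rests on. Parallel pairs of faces look along its own +-z and +-y and along (+-0.707, +-0.5, +-0.5); its x axis runs through two points 31 mm apart. At the start z is up and it lies in a tray pocket. 4 to 6 of the six garnets are present
- garnet3: a dark red garnet crystal, a rhombic dodecahedron 22 mm between parallel faces, about 30 g; origin at its centre, so it lies 11 mm above whatever it rests on. Parallel pairs of faces look along its own +-z and +-y and along (+-0.707, +-0.5, +-0.5); its x axis runs through two points 31 mm apart. At the start z is up and it lies in a tray pocket. 4 to 6 of the six garnets are present
- garnet4: a dark red garnet crystal, a rhombic dodecahedron 22 mm between parallel faces, about 30 g; origin at its centre, so it lies 11 mm above whatever it rests on. Parallel pairs of faces look along its own +-z and +-y and along (+-0.707, +-0.5, +-0.5); its x axis runs through two points 31 mm apart. At the start z is up and it lies in a tray pocket. 4 to 6 of the six garnets are present
- garnet5: a dark red garnet crystal, a rhombic dodecahedron 22 mm between parallel faces, about 30 g; origin at its centre, so it lies 11 mm above whatever it rests on. Parallel pairs of faces look along its own +-z and +-y and along (+-0.707, +-0.5, +-0.5); its x axis runs through two points 31 mm apart. At the start z is up and it lies in a tray pocket. 4 to 6 of the six garnets are present
- tray: fixed cream tray 118 (x) x 172 (y) x 9 mm on the bench, 2 x 3 square pockets 44 mm wide at x = -27, 27 and y = -54, 0, 54 mm, separated by 10 mm walls; pocket floor 4 mm and wall tops 9 mm above the bench; origin under its centre
- hub (a point): centre of the top face of the black turntable disc (210 mm diameter, top face 30 mm above the bench), z up along the axis; turns with the disc; its x axis points to the orange handle, a fixed upright round post 16 mm diameter, 35 mm tall above the top face, 85 mm from the axis; its -y axis points along the yellow line to the notch in the rim
- pad0 (a point): centre of white spot 0 (36 mm diameter, flat, no recess) on the disc's top face; the six spots lie 85 mm from the axis, 32 degrees apart, on the half away from the handle
- pad1 (a point): centre of white spot 1 (36 mm diameter, flat, no recess) on the disc's top face; the six spots lie 85 mm from the axis, 32 degrees apart, on the half away from the handle
- pad2 (a point): centre of white spot 2 (36 mm diameter, flat, no recess) on the disc's top face; the six spots lie 85 mm from the axis, 32 degrees apart, on the half away from the handle
- pad3 (a point): centre of white spot 3 (36 mm diameter, flat, no recess) on the disc's top face; the six spots lie 85 mm from the axis, 32 degrees apart, on the half away from the handle
- pad4 (a point): centre of white spot 4 (36 mm diameter, flat, no recess) on the disc's top face; the six spots lie 85 mm from the axis, 32 degrees apart, on the half away from the handle
- pad5 (a point): centre of white spot 5 (36 mm diameter, flat, no recess) on the disc's top face; the six spots lie 85 mm from the axis, 32 degrees apart, on the half away from the handle
- disc (a joint): turntable angle, rad, growing counter-clockwise from above; starts between 0 and 0.5, stays where left (friction 0.06 N m); the brass sprung pin, fixed on the rim's far side from the robot, drops between two steel lugs on the rim at 1.571 (entering and leaving the notch take about 0.2 N m; stopping more than 0.06 short of it springs back out to about 1.43); stops at -0.02 and 1.9
- board: grey colour-reference board, 140 (its x) x 50 (y) x 14 mm (z), about 150 g, colour patches on its +z face; origin at the centre of its underside; starts flat on the bench, colours up
- end_a (a point): middle of the lower edge of the board's -x end (on its underside)
- end_b (a point): middle of the lower edge of the board's +x end (on its underside)
- rail: fixed leaning rail: a round bar 12 mm diameter and 160 mm long along its y, its axis 50 mm above the bench and straight above the origin, on two posts at y = -70 and 70 mm; a 6 mm thick foot plate reaches 50 mm to +x only, so the -x side is clear bench
- camera: fixed black macro camera, 110 mm wide and 100 mm tall, its lens front 180 mm from the turntable's axis to the right of the disc as the robot sees it; do not touch; origin on the bench 20 mm behind the lens front
- rock: beige rock, about 115 x 95 x 60 mm; leave alone
- brush: hand brush lying on the bench; leave alone
- shutter (a joint): red push button of the shutter release, m pressed down: 0 up, 0.006 fully down (takes 5 N), springs back
- shutter_top (a point): centre of the button's top (28 mm diameter) when up; its black housing is fixed to the bench

How it is judged:
On the way, in this order (a step that is already met when the one before it is completed fails the run):
1. every garnet lies on a white spot while the turntable is still at its loading angle (z of garnet0 in the frame of hub between 0.004 and 0.02 m and (horizontal distance between garnet0 and pad0 below 0.01 m or horizontal distance between garnet0 and pad1 below 0.01 m or horizontal distance between garnet0 and pad2 below 0.01 m or horizontal distance between garnet0 and pad3 below 0.01 m or horizontal distance between garnet0 and pad4 below 0.01 m or horizontal distance between garnet0 and pad5 below 0.01 m) and z of garnet1 in the frame of hub between 0.004 and 0.02 m and (horizontal distance between garnet1 and pad0 below 0.01 m or horizontal distance between garnet1 and pad1 below 0.01 m or horizontal distance between garnet1 and pad2 below 0.01 m or horizontal distance between garnet1 and pad3 below 0.01 m or horizontal distance between garnet1 and pad4 below 0.01 m or horizontal distance between garnet1 and pad5 below 0.01 m) and z of garnet2 in the frame of hub between 0.004 and 0.02 m and (horizontal distance between garnet2 and pad0 below 0.01 m or horizontal distance between garnet2 and pad1 below 0.01 m or horizontal distance between garnet2 and pad2 below 0.01 m or horizontal distance between garnet2 and pad3 below 0.01 m or horizontal distance between garnet2 and pad4 below 0.01 m or horizontal distance between garnet2 and pad5 below 0.01 m) and z of garnet3 in the frame of hub between 0.004 and 0.02 m and (horizontal distance between garnet3 and pad0 below 0.01 m or horizontal distance between garnet3 and pad1 below 0.01 m or horizontal distance between garnet3 and pad2 below 0.01 m or horizontal distance between garnet3 and pad3 below 0.01 m or horizontal distance between garnet3 and pad4 below 0.01 m or horizontal distance between garnet3 and pad5 below 0.01 m) and z of garnet4 in the frame of hub between 0.004 and 0.02 m and (horizontal distance between garnet4 and pad0 below 0.01 m or horizontal distance between garnet4 and pad1 below 0.01 m or horizontal distance between garnet4 and pad2 below 0.01 m or horizontal distance between garnet4 and pad3 below 0.01 m or horizontal distance between garnet4 and pad4 below 0.01 m or horizontal distance between garnet4 and pad5 below 0.01 m) and z of garnet5 in the frame of hub between 0.004 and 0.02 m and (horizontal distance between garnet5 and pad0 below 0.01 m or horizontal distance between garnet5 and pad1 below 0.01 m or horizontal distance between garnet5 and pad2 below 0.01 m or horizontal distance between garnet5 and pad3 below 0.01 m or horizontal distance between garnet5 and pad4 below 0.01 m or horizontal distance between garnet5 and pad5 below 0.01 m) and value of joint disc below 0.8 rad), for 0.2 s.
2. the turntable has been turned counter-clockwise until the pin is in its notch (value of joint disc between 1.5 and 1.64 rad), for 0.2 s.
3. the shutter button is pressed while the garnets are on their spots, the turntable in its notch and the board leaning (all of step 2 and value of joint shutter above 0.004 m and z of garnet0 in the frame of hub between 0.004 and 0.02 m and (horizontal distance between garnet0 and pad0 below 0.01 m or horizontal distance between garnet0 and pad1 below 0.01 m or horizontal distance between garnet0 and pad2 below 0.01 m or horizontal distance between garnet0 and pad3 below 0.01 m or horizontal distance between garnet0 and pad4 below 0.01 m or horizontal distance between garnet0 and pad5 below 0.01 m) and z of garnet1 in the frame of hub between 0.004 and 0.02 m and (horizontal distance between garnet1 and pad0 below 0.01 m or horizontal distance between garnet1 and pad1 below 0.01 m or horizontal distance between garnet1 and pad2 below 0.01 m or horizontal distance between garnet1 and pad3 below 0.01 m or horizontal distance between garnet1 and pad4 below 0.01 m or horizontal distance between garnet1 and pad5 below 0.01 m) and z of garnet2 in the frame of hub between 0.004 and 0.02 m and (horizontal distance between garnet2 and pad0 below 0.01 m or horizontal distance between garnet2 and pad1 below 0.01 m or horizontal distance between garnet2 and pad2 below 0.01 m or horizontal distance between garnet2 and pad3 below 0.01 m or horizontal distance between garnet2 and pad4 below 0.01 m or horizontal distance between garnet2 and pad5 below 0.01 m) and z of garnet3 in the frame of hub between 0.004 and 0.02 m and (horizontal distance between garnet3 and pad0 below 0.01 m or horizontal distance between garnet3 and pad1 below 0.01 m or horizontal distance between garnet3 and pad2 below 0.01 m or horizontal distance between garnet3 and pad3 below 0.01 m or horizontal distance between garnet3 and pad4 below 0.01 m or horizontal distance between garnet3 and pad5 below 0.01 m) and z of garnet4 in the frame of hub between 0.004 and 0.02 m and (horizontal distance between garnet4 and pad0 below 0.01 m or horizontal distance between garnet4 and pad1 below 0.01 m or horizontal distance between garnet4 and pad2 below 0.01 m or horizontal distance between garnet4 and pad3 below 0.01 m or horizontal distance between garnet4 and pad4 below 0.01 m or horizontal distance between garnet4 and pad5 below 0.01 m) and z of garnet5 in the frame of hub between 0.004 and 0.02 m and (horizontal distance between garnet5 and pad0 below 0.01 m or horizontal distance between garnet5 and pad1 below 0.01 m or horizontal distance between garnet5 and pad2 below 0.01 m or horizontal distance between garnet5 and pad3 below 0.01 m or horizontal distance between garnet5 and pad4 below 0.01 m or horizontal distance between garnet5 and pad5 below 0.01 m) and angle between board's own z axis and vertical between 0.36 and 0.96 rad and contact force between board and rail above 0.1 N and height (world z) of any of end_a, end_b below 0.012 m and linear speed of board below 0.02 m/s), for 0.1 s.
At the end, for the whole second after the job is handed in: each garnet present rests on the disc, its centre within 10 mm (from above) of the centre of a white spot of its own; turntable in its notch, 1.50 to 1.64 rad; the board touches the rail, colours up, 21 to 55 degrees from level, one end on the bench; all at rest and released (all of step 2 and z of garnet0 in the frame of hub between 0.004 and 0.02 m and (horizontal distance between garnet0 and pad0 below 0.01 m or horizontal distance between garnet0 and pad1 below 0.01 m or horizontal distance between garnet0 and pad2 below 0.01 m or horizontal distance between garnet0 and pad3 below 0.01 m or horizontal distance between garnet0 and pad4 below 0.01 m or horizontal distance between garnet0 and pad5 below 0.01 m) and z of garnet1 in the frame of hub between 0.004 and 0.02 m and (horizontal distance between garnet1 and pad0 below 0.01 m or horizontal distance between garnet1 and pad1 below 0.01 m or horizontal distance between garnet1 and pad2 below 0.01 m or horizontal distance between garnet1 and pad3 below 0.01 m or horizontal distance between garnet1 and pad4 below 0.01 m or horizontal distance between garnet1 and pad5 below 0.01 m) and z of garnet2 in the frame of hub between 0.004 and 0.02 m and (horizontal distance between garnet2 and pad0 below 0.01 m or horizontal distance between garnet2 and pad1 below 0.01 m or horizontal distance between garnet2 and pad2 below 0.01 m or horizontal distance between garnet2 and pad3 below 0.01 m or horizontal distance between garnet2 and pad4 below 0.01 m or horizontal distance between garnet2 and pad5 below 0.01 m) and z of garnet3 in the frame of hub between 0.004 and 0.02 m and (horizontal distance between garnet3 and pad0 below 0.01 m or horizontal distance between garnet3 and pad1 below 0.01 m or horizontal distance between garnet3 and pad2 below 0.01 m or horizontal distance between garnet3 and pad3 below 0.01 m or horizontal distance between garnet3 and pad4 below 0.01 m or horizontal distance between garnet3 and pad5 below 0.01 m) and z of garnet4 in the frame of hub between 0.004 and 0.02 m and (horizontal distance between garnet4 and pad0 below 0.01 m or horizontal distance between garnet4 and pad1 below 0.01 m or horizontal distance between garnet4 and pad2 below 0.01 m or horizontal distance between garnet4 and pad3 below 0.01 m or horizontal distance between garnet4 and pad4 below 0.01 m or horizontal distance between garnet4 and pad5 below 0.01 m) and z of garnet5 in the frame of hub between 0.004 and 0.02 m and (horizontal distance between garnet5 and pad0 below 0.01 m or horizontal distance between garnet5 and pad1 below 0.01 m or horizontal distance between garnet5 and pad2 below 0.01 m or horizontal distance between garnet5 and pad3 below 0.01 m or horizontal distance between garnet5 and pad4 below 0.01 m or horizontal distance between garnet5 and pad5 below 0.01 m) and velocity of joint disc below 0.05 rad/s and angle between board's own z axis and vertical between 0.36 and 0.96 rad and contact force between board and rail above 0.1 N and height (world z) of any of end_a, end_b below 0.012 m and linear speed of each of board, garnet0, garnet1, garnet2, garnet3, garnet4, garnet5 below 0.02 m/s).
It fails at once if the camera was touched by the robot (contact force between any of the arm, the fingers and camera above 1 N).
It fails at once if the rock or brush was pushed more than 3 cm (distance of any of rock, brush from where it was at the start of the episode above 0.03 m).
Of garnet0, garnet1, garnet2, garnet3, garnet4, garnet5 only 4 to 6 are there at a start; the rules pass over those that are not, and their reading is None.
At some moment in a run one of garnet0, garnet1, garnet2, garnet3, garnet4, garnet5, board may be knocked a few centimetres aside while the robot is not near it.
Once in a run the grip may slacken for a moment while it holds something.
It also fails if it takes over 210 s, if anything falls off the work surface, if the arm or the gripper's body presses on something with over 40 N, if the wrist force passes 120 N, or if a joint passes its speed limit or range.

## Working session

There is one attempt and no reset: what is moved stays moved. The work goes in short steps, Python scripts to look and compute and a tool call to move; the robot and the scene stay as the last step left them, time stands still between calls to the robot, and variables do not carry over. Pictures are saved under pics/ and viewed, at most 14 in all, crops included, and the job is handed in when it is done.

Besides the shell and the picture viewer there is one more tool, called as name(argument=value, ...) on one line, values as JSON. carry_out: Moves the arm, as the interface text tells. Its arguments: {"type":"object","properties":{"linear":{"type":"array"},"angular":{"type":"array"},"hand":{"type":"array"},"force":{"type":"number"}},"required":["linear","angular","hand"]}

```bash
mkdir -p pics; ls
python3 - <<'E'
from rig import manip
import cv2,numpy as np
print(manip.get_state())
for n in ["top","scene"]:
    im=manip.get_image(n); cv2.imwrite(f"pics/{n}0.png",im[:,:,::-1])
    print(n,manip.camera_params(n))
print(manip.camera_params("wrist"))
E
```

```text
pics
{'clock': 0.0, 'qpos': array([ 1.20402389e+00,  2.76574580e-01,  1.50614250e+00, -9.24019774e-07,
        1.36067388e+00, -1.20985616e-01]), 'qd': array([-1.50559574e-03, -4.22948219e-04,  1.46166789e-03, -4.14328831e-05,
        1.51774094e-03,  1.70576578e-03]), 'effort': array([ 1.08308781e-03, -4.16769898e+01, -2.45806789e+01, -1.29786267e-04,
        1.08304448e-02, -9.92970655e-06]), 'position': array([0.13982796, 0.55751622, 0.40384733]), 'ee_rot': array([-2.16678475e-04,  1.22584161e-01,  9.92457715e-01, -8.72653231e-04]), 'contact_force': array([ 0.1289674 ,  0.56643821, -0.47667735]), 'moment': array([-0.03700863,  0.02390195,  0.03244094]), 'gripper_force': 0.0, 'width': 0.08555062437248022}
top {'fx': 390.7717498458746, 'fy': 390.7717498458746, 'cx': 275.4472048633724, 'cy': 210.0193369214636, 'view': array([[ 0.00748632, -0.99996132,  0.00461713, -0.07401507],
       [-0.98271936, -0.00821107, -0.18491953,  0.58070466],
       [ 0.18495029, -0.00315297, -0.98274282,  0.86249455],
       [ 0.        ,  0.        ,  0.        ,  1.        ]])}
scene {'fx': 449.09014003291844, 'fy': 449.09014003291844, 'cx': 277.87151690993625, 'cy': 213.85353813218447, 'view': array([[-0.89818007,  0.43961988, -0.00263327,  0.53256484],
       [ 0.29016506,  0.58831037, -0.75478152, -0.07953526],
       [-0.33026778, -0.6786938 , -0.65597098,  1.26605095],
       [ 0.        ,  0.        ,  0.        ,  1.        ]])}
{'fx': 296.2192633069191, 'fy': 296.2192633069191, 'cx': 281.4021545375798, 'cy': 204.90277591139161, 'hand_eye': array([[-3.65837467e-04, -9.45574076e-01, -3.25406718e-01,
         8.32978679e-02],
       [ 9.99999929e-01, -3.76535103e-04, -3.01026633e-05,
         6.93665546e-04],
       [-9.40627540e-05, -3.25406706e-01,  9.45574147e-01,
         3.05514831e-02],
       [ 0.00000000e+00,  0.00000000e+00,  0.00000000e+00,
         1.00000000e+00]])}
```

View pics/top0.png

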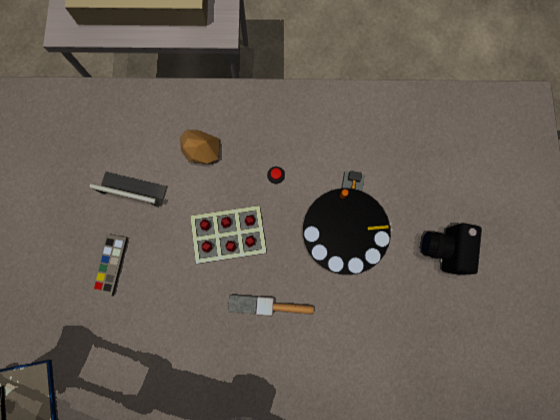

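View pics/scene0.png

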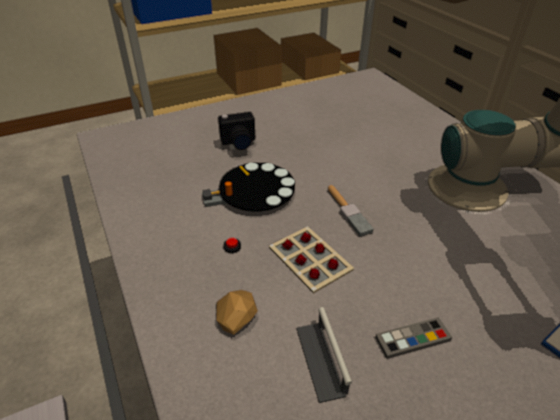

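The top view shows six garnets in the tray around (228,235), the disc centred near (347,230) with its spots from (311,234) to (382,239), and the handle at (345,193). The board is at (110,265), the rail bar at (123,193) with its foot toward +x, the button at (276,175), and the camera at (455,248).

```bash
cat > h.py <<'E'
from rig import manip
import cv2,numpy as np
from scipy.spatial.transform import Rotation as R
def pose(s):
    q=s["ee_rot"];T=np.eye(4);T[:3,:3]=R.from_quat([q[1],q[2],q[3],q[0]]).as_matrix();T[:3,3]=s["position"];return T
def grab(n):
    p=manip.camera_params(n);s=manip.get_state()
    V=np.linalg.inv(pose(s)@p["hand_eye"]) if n=="wrist" else p["view"]
    return manip.get_image(n),(p,V)
def un(c,uv,z):
    p,V=c;uv=np.atleast_2d(uv).astype(float)
    d=np.c_[(uv[:,0]-p["cx"])/p["fx"],(uv[:,1]-p["cy"])/p["fy"],np.ones(len(uv))]@V[:3,:3]
    o=-V[:3,:3].T@V[:3,3]
    return o+d*((z-o[2])/d[:,2])[:,None]
def proj(c,P):
    p,V=c;P=np.atleast_2d(P)@V[:3,:3].T+V[:3,3]
    return np.c_[p["fx"]*P[:,0]/P[:,2]+p["cx"],p["fy"]*P[:,1]/P[:,2]+p["cy"]]
def blobs(mask,lo,hi=1e9):
    n,l,st,ce=cv2.connectedComponentsWithStats(mask.astype(np.uint8))
    return [(ce[i],st[i][4],l==i) for i in range(1,n) if lo<st[i][4]<hi]
def red(im):
    h=cv2.cvtColor(im,cv2.COLOR_RGB2HSV);return ((h[...,0]<8)|(h[...,0]>170))&(h[...,1]>140)&(h[...,2]>35)
def white(im):
    h=cv2.cvtColor(im,cv2.COLOR_RGB2HSV);return (h[...,1]<70)&(h[...,2]>140)
E
python3 - <<'E'
from h import *
np.set_printoptions(precision=4,suppress=True)
im,c=grab("top")
for ce,a,m in blobs(red(im),12): print("red",ce,a,un(c,ce,.015)[0])
W=[]
for ce,a,m in blobs(white(im),60,300):
    if 300<ce[0]<400: W.append(un(c,ce,.03)[0]); print("white",ce,a,W[-1])
h=cv2.cvtColor(im,cv2.COLOR_RGB2HSV)
for ce,a,m in blobs((h[...,0]>8)&(h[...,0]<35)&(h[...,1]>170)&(h[...,2]>120),8): print("oy",ce,a,un(c,ce,.03)[0],un(c,ce,.06)[0])
W=np.array(W)
A=np.c_[2*W[:,:2],np.ones(len(W))];s=np.linalg.lstsq(A,(W[:,:2]**2).sum(1),rcond=None)[0]
print("hub",s[:2],np.sqrt(s[2]+s[0]**2+s[1]**2))
print("pin",un(c,[354,183],.03),"rail",un(c,[[91,186],[154,201]],.056),"foot",un(c,[[104,174],[166,185]],.006))
print("board",un(c,[[107,236],[126,238],[114,293],[95,290]],.014))
E
```

```text
red [275.5862 173.3448] 116 [ 0.6817 -0.0692  0.015 ]
red [249.0435 220.1304] 69 [ 0.5631 -0.0054  0.015 ]
red [225.3699 222.1507] 73 [0.5576 0.0521 0.015 ]
red [204.5541 224.7703] 74 [0.5508 0.1024 0.015 ]
red [249.5479 241.0822] 73 [ 0.5119 -0.0077  0.015 ]
red [206.0411 246.5616] 73 [0.4979 0.0967 0.015 ]
red [230.1538 245.8846] 78 [0.5    0.0388 0.015 ]
red [ 98.0175 285.4386] 57 [0.4042 0.3475 0.015 ]
white [311.32   233.7086] 175 [ 0.5291 -0.1554  0.03  ]
white [381.5    238.5882] 170 [ 0.5188 -0.3224  0.03  ]
white [319. 252.] 179 [ 0.4858 -0.1732  0.03  ]
white [372.44   255.6857] 175 [ 0.4781 -0.2993  0.03  ]
white [335.4246 263.6425] 179 [ 0.4588 -0.2114  0.03  ]
white [355.2556 265.0556] 180 [ 0.4558 -0.258   0.03  ]
oy [200.5 156.9] 10 [0.7178 0.1167 0.03  ] [0.7079 0.1107 0.06  ]
oy [353.3529 184.0588] 17 [ 0.652  -0.2593  0.03  ] [ 0.6442 -0.253   0.06  ]
oy [344.697  192.0909] 33 [ 0.6316 -0.2376  0.03  ] [ 0.6245 -0.2321  0.06  ]
oy [377.2364 227.2   ] 55 [ 0.5461 -0.3134  0.03  ] [ 0.5417 -0.3053  0.06  ]
oy [100.3654 276.4615] 52 [0.4249 0.3373 0.03  ] [0.4245 0.3242 0.06  ]
hub [ 0.5388 -0.2398] 0.08499762917868274
pin [[ 0.6546 -0.2609  0.03  ]] rail [[0.6351 0.367  0.056 ]
 [0.6001 0.216  0.056 ]] foot [[0.6788 0.3615 0.006 ]
 [0.6517 0.2044 0.006 ]]
board [[0.5216 0.337  0.014 ]
 [0.5171 0.2907 0.014 ]
 [0.387  0.3088 0.014 ]
 [0.3936 0.354  0.014 ]]
```

carry_out(linear=[[0.066,-0.043,-0.007],[0.066,-0.043,-0.007],[0.066,-0.043,-0.007],[0.066,-0.043,-0.007],[0.066,-0.043,-0.007],[0.066,-0.043,-0.007],[0.066,-0.043,-0.007],[0.066,-0.043,-0.007]], angular=[[0,0,0],[0,0,0],[0,0,0],[0,0,0],[0,0,0],[0,0,0],[0,0,0],[0,0,0]], hand=[1,1,1,1,1,1,1,1])

```text
clock: 0.82
position: [0.4052, 0.3843, 0.3764]
ee_rot: [-0.0, 0.123, 0.992, -0.0]
contact_force: [-0.2, 0.8, 0.4]
width: 0.0857
gripper_force: 0.0
```

carry_out(linear=[[0.066,-0.043,-0.007],[0.066,-0.043,-0.007],[0.066,-0.043,-0.007],[0.066,-0.043,-0.007],[0,0,0],[0,0,0],[0,0,0]], angular=[[0,0,0],[0,0,0],[0,0,0],[0,0,0],[0,0,0],[0,0,0],[0,0,0]], hand=[1,1,1,1,1,1,1])

```text
clock: 1.4
position: [0.5357, 0.2996, 0.3621]
ee_rot: [-0.001, 0.123, 0.992, -0.0]
contact_force: [-0.1, 0.6, 0.4]
width: 0.0857
gripper_force: 0.0
```

Run:
```python
from h import *
im,c=grab("wrist"); cv2.imwrite("pics/w1.png",im[:,:,::-1]); s=manip.get_state(); print(s["position"],s["ee_rot"],s["clock"])
```

```text
[0.53517437 0.30008797 0.36246667] [-6.91318097e-04  1.22419006e-01  9.92478266e-01  7.93785195e-06] 1.45
```

View pics/w1.png

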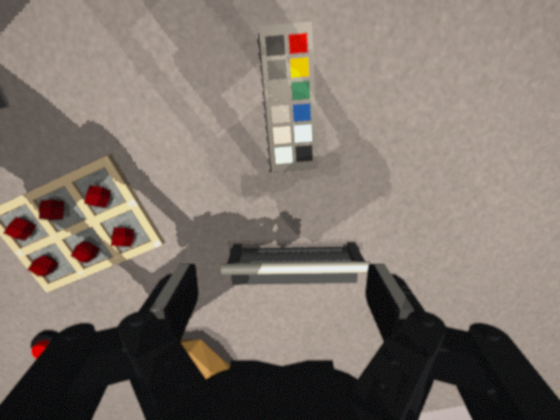

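The board's top face runs from (263,35) and (312,25) at the near end to (272,166) and (315,163) at the rail end. The rail bar lies from (222,268) to (368,268).

Run:
```python
from h import *
np.set_printoptions(precision=4,suppress=True)
im=cv2.imread("pics/w1.png")[:,:,::-1].copy()
p=manip.camera_params("wrist");s=manip.get_state();c=(p,np.linalg.inv(pose(s)@p["hand_eye"]))
# patches: saturated/bright/dark squares inside board -> centres
h=cv2.cvtColor(im,cv2.COLOR_RGB2HSV);roi=np.zeros(h.shape[:2],bool);roi[20:175,255:320]=1
def col(name,m):
    for ce,a,_ in blobs(m&roi,60): print(name,ce.round(1),a,un(c,ce,.014)[0])
col("sat",(h[...,1]>150)&(h[...,2]>60)); col("white",(h[...,2]>195)&(h[...,1]<60)); col("black",(h[...,2]<55))
print(un(c,[[263,35],[312,25],[315,163],[272,166]],.014))
r=un(c,[[222,268],[368,268]],.052);print("rail",r,np.linalg.norm(r[1]-r[0]))
```

```text
sat [297.7  43. ] 342 [0.4053 0.3494 0.014 ]
sat [299.2  67.1] 342 [0.4261 0.346  0.014 ]
sat [301.5 112.2] 235 [0.4677 0.3389 0.014 ]
white [280.3 113.2] 216 [0.4635 0.3176 0.014 ]
white [302.7 132.9] 294 [0.4883 0.3355 0.014 ]
white [281.6 134.6] 283 [0.4846 0.3137 0.014 ]
white [283.1 154.7] 265 [0.5054 0.3101 0.014 ]
black [303.5 153.8] 180 [0.5098 0.3316 0.014 ]
[[0.3907 0.319  0.014 ]
 [0.3939 0.3658 0.014 ]
 [0.5225 0.3414 0.014 ]
 [0.5144 0.2954 0.014 ]]
rail [[0.6017 0.218  0.052 ]
 [0.64   0.3707 0.052 ]] 0.15737983340570086
```

```bash
python3 -c "
import cv2
im=cv2.imread('pics/w1.png')[10:285,200:390];cv2.imwrite('pics/w1c.png',cv2.resize(im,None,fx=2.1,fy=2.1,interpolation=cv2.INTER_CUBIC))"
```

```text
(no output)
```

View pics/w1c.png

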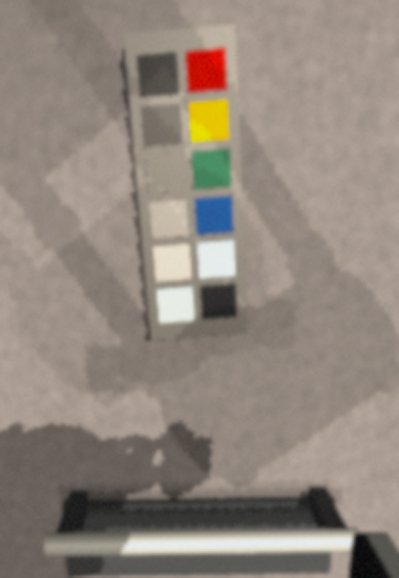

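carry_out(linear=[[-0.04,0.015,-0.05],[-0.04,0.015,-0.05],[-0.04,0.015,-0.05],[-0.04,0.015,-0.05],[0,0,-0.06],[0,0,-0.06],[0,0,-0.06],[0,0,0]], angular=[[0,0,0.96],[0,0,0],[0,0,0],[0,0,0],[0,0,0],[0,0,0],[0,0,0],[0,0,0]], hand=[1,1,1,1,1,1,1,1])

```text
clock: 2.12
position: [0.4521, 0.3295, 0.1684]
ee_rot: [-0.004, 0.083, 0.997, -0.003]
contact_force: [-1.2, 0.1, 0.3]
width: 0.0854
gripper_force: 0.0
```

carry_out(linear=[[0,0,0],[0,0,0],[0,0,0],[0,0,0],[0,0,0],[0,0,0]], angular=[[0,0,0],[0,0,0],[0,0,0],[0,0,0],[0,0,0],[0,0,0]], hand=[0.4,0.4,0.4,0.4,0.4,0.4], force=60)

```text
clock: 2.62
position: [0.4568, 0.3304, 0.1754]
ee_rot: [0.002, 0.084, 0.996, 0.002]
contact_force: [-0.5, 0.7, 6.2]
width: 0.0481
gripper_force: 63.1
```

carry_out(linear=[[0,0,0.06],[0,0,0.06],[0,0,0],[0,0,0],[0,0,0],[0,0,0],[0,0,0],[0,0,0]], angular=[[0,0,0],[0,0,-0.85],[-0.225,-0.94,0],[-0.225,-0.94,0],[-0.225,-0.94,0],[-0.225,-0.94,0],[-0.225,-0.94,0],[-0.225,-0.94,0]], hand=[0.4,0.4,0.4,0.4,0.4,0.4,0.4,0.4])

```text
clock: 3.28
position: [0.456, 0.3297, 0.2343]
ee_rot: [0.231, 0.116, 0.966, -0.026]
contact_force: [0.0, -1.2, -2.2]
width: 0.0483
gripper_force: 62.8
```

carry_out(linear=[[0.041,-0.008,0],[0.041,-0.008,0],[0,0,0],[0,0,0],[0,0,0]], angular=[[-0.225,-0.94,0],[0,0,0],[0,0,0],[0,0,0],[0,0,0]], hand=[0.4,0.4,0.4,0.4,0.4])

```text
clock: 3.7
position: [0.4966, 0.3214, 0.2332]
ee_rot: [0.265, 0.115, 0.957, -0.031]
contact_force: [0.3, -0.6, -1.0]
width: 0.048
gripper_force: 62.8
```

Run:
```python
from h import *
np.set_printoptions(precision=4,suppress=True)
im,c=grab("scene"); cv2.imwrite("pics/s2.png",cv2.resize(im[250:420,250:480],None,fx=2.6,fy=2.6)[:,:,::-1]); s=manip.get_state(); print(s["position"],s["contact_force"],s["width"],s["clock"]);print(pose(s))
```

```text
[0.4964 0.3215 0.2331] [-0.2943 -0.6664 -0.1404] 0.04826075036137192 3.75
[[-0.833   0.2354  0.5008  0.4964]
 [ 0.2025  0.9719 -0.1201  0.3215]
 [-0.5149  0.0014 -0.8572  0.2331]
 [ 0.      0.      0.      1.    ]]
```

View pics/s2.png

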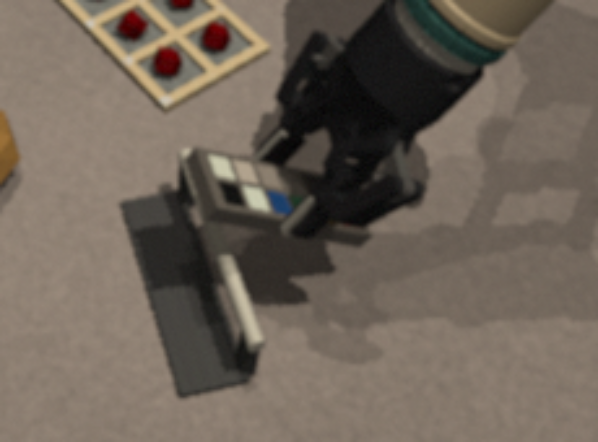

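The board is held firmly, tilted about 31° above the rail, with its colours up. I'll lower it now.

carry_out(linear=[[0.002,0.002,-0.04],[0,0,-0.03],[0,0,-0.014],[0,0,-0.006],[0,0,0],[0,0,0]], angular=[[0,0,0],[0,0,0],[0,0,0],[0,0,0],[0,0,0],[0,0,0]], hand=[0.4,0.4,0.4,0.4,0.4,0.4])

```text
clock: 4.25
position: [0.498, 0.323, 0.1882]
ee_rot: [0.266, 0.114, 0.957, -0.031]
contact_force: [-0.2, -0.5, -1.1]
width: 0.0482
gripper_force: 62.8
```

Not touching yet, so I'll go down in small steps.

carry_out(linear=[[0,0,-0.004],[0,0,-0.004],[0,0,0],[0,0,0]], angular=[[0,0,0],[0,0,0],[0,0,0],[0,0,0]], hand=[0.4,0.4,0.4,0.4])

```text
clock: 4.58
position: [0.4983, 0.3231, 0.1862]
ee_rot: [0.267, 0.114, 0.956, -0.03]
contact_force: [-4.6, -1.0, 8.9]
width: 0.0485
gripper_force: 64.0
```

carry_out(linear=[[0,0,-0.004],[0,0,0],[0,0,0]], angular=[[0,0,0],[0,0,0],[0,0,0]], hand=[0.4,0.4,0.4])

```text
clock: 4.83
position: [0.498, 0.3232, 0.1859]
ee_rot: [0.268, 0.114, 0.956, -0.03]
contact_force: [-11.1, -1.4, 20.7]
width: 0.0484
gripper_force: 65.4
```

carry_out(linear=[[0,0,0.005],[0,0,0],[0,0,0],[0,0,0],[0,0,0],[0,0,0],[0,0,0]], angular=[[0,0,0],[0,0,0],[0,0,0],[0,0,0],[0,0,0],[0,0,0],[0,0,0]], hand=[0.4,0.5,0.6,0.7,0.8,0.8,0.8])

```text
clock: 5.42
position: [0.4979, 0.3226, 0.1837]
ee_rot: [0.265, 0.114, 0.957, -0.031]
contact_force: [0.1, 0.1, -0.5]
width: 0.0683
gripper_force: 0.0
```

carry_out(linear=[[-0.01,0.002,0.017],[-0.02,0.005,0.034],[-0.03,0.008,0.05],[-0.03,0.008,0.05],[0,0,0.06],[0,0,0]], angular=[[0,0,0],[0,0,0],[0,0,0],[0,0,0],[0,0,0],[0,0,0]], hand=[0.8,0.8,0.8,0.8,0.8,0.8])

```text
clock: 5.92
position: [0.4534, 0.3358, 0.2962]
ee_rot: [0.27, 0.114, 0.956, -0.027]
contact_force: [0.8, 1.0, 0.8]
width: 0.0683
gripper_force: 0.0
```

Run:
```python
from h import *
np.set_printoptions(precision=4,suppress=True)
im,c=grab("scene"); cv2.imwrite("pics/s3.png",cv2.resize(im[250:420,250:480],None,fx=2.6,fy=2.6)[:,:,::-1]); s=manip.get_state(); print(s["position"],s["contact_force"],s["width"],s["clock"]);print(pose(s))
```

```text
[0.4532 0.3353 0.2939] [ 0.5708  0.0014 -0.6228] 0.06813319555230589 5.9667
[[-0.83    0.2331  0.5068  0.4532]
 [ 0.2031  0.9724 -0.1148  0.3353]
 [-0.5196  0.0077 -0.8544  0.2939]
 [ 0.      0.      0.      1.    ]]
```

View pics/s3.png

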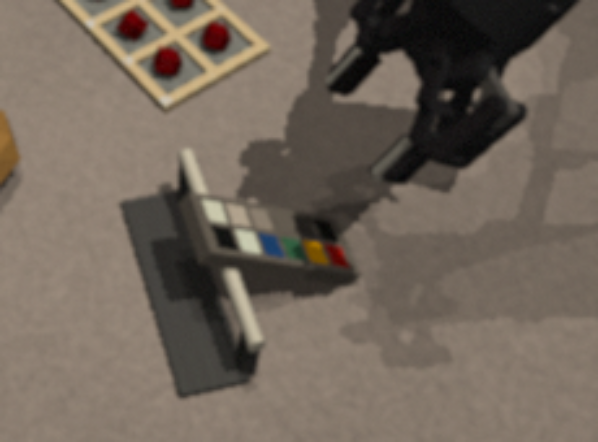

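carry_out(linear=[[0.036,-0.073,0],[0.036,-0.073,0],[0.036,-0.073,0],[0.036,-0.073,0],[0.036,-0.073,0],[0.036,-0.073,0],[0.036,-0.073,0],[0.036,-0.073,-0.02]], angular=[[0.22,0.95,0],[0.22,0.95,0],[0.22,0.95,0],[0.22,0.95,0],[0.22,0.95,0],[0.22,0.95,0],[0.22,0.95,0],[0,0,0]], hand=[0.5,0.5,0.5,0.5,0.5,0.5,0.5,0.5])

```text
clock: 6.63
position: [0.5953, 0.0471, 0.2803]
ee_rot: [0.004, 0.118, 0.993, -0.003]
contact_force: [1.5, 0.4, -0.3]
width: 0.0429
gripper_force: 0.0
```

carry_out(linear=[[0,0,-0.02],[0,0,0],[0,0,0],[0,0,0]], angular=[[0,0,0],[0,0,0],[0,0,0],[0,0,0]], hand=[0.5,0.5,0.5,0.5])

```text
clock: 6.97
position: [0.5926, 0.0507, 0.2693]
ee_rot: [0.004, 0.117, 0.993, -0.003]
contact_force: [-0.6, 0.1, 0.2]
width: 0.0431
gripper_force: 0.0
```

Run:
```python
from h import *
np.set_printoptions(precision=4,suppress=True)
im,c=grab("wrist"); s=manip.get_state(); print(s["position"],s["width"],s["clock"]);print(pose(s))
cv2.imwrite("pics/w4full.png",im[:,:,::-1]); np.savez("w4.npz",im=im,V=c[1])
cv2.imwrite("pics/w4.png",cv2.resize(im,(784,588),interpolation=cv2.INTER_CUBIC)[:,:,::-1])
```

```text
[0.5927 0.051  0.2698] 0.04285300056996489 7.0167
[[-0.9727  0.2321  0.008   0.5927]
 [ 0.232   0.9727 -0.0077  0.051 ]
 [-0.0096 -0.0057 -0.9999  0.2698]
 [ 0.      0.      0.      1.    ]]
```

View pics/w4.png

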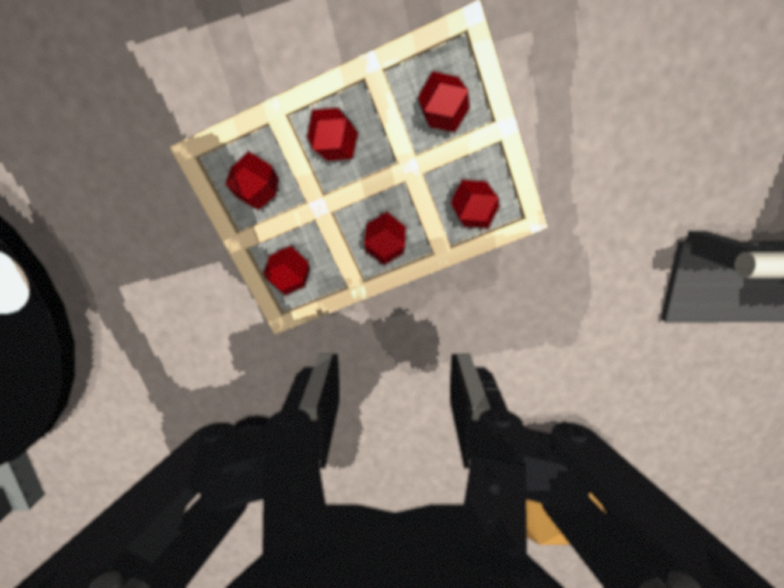

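The garnets all show their bright top-face rhombus. I'll fit the polyhedron model to each one for position and yaw.

```bash
cat > fit.py <<'E'
from h import *
from scipy.optimize import minimize
r2=22*2**.5/2000 # 15.56mm
# vertices: 4-fold ±x (15.56), (0,±.011,±.011); 3-fold (±7.78,±11,0),(±7.78,0,±11)
a=.011;b=.00778
VT=np.array([[s*2*b,0,0] for s in(1,-1)]+[[0,s*a,t*a] for s in(1,-1) for t in(1,-1)]+[[s*b,t*a,0] for s in(1,-1) for t in(1,-1)]+[[s*b,0,t*a] for s in(1,-1) for t in(1,-1)])
TOP=np.array([[0,a,a],[b,0,a],[0,-a,a],[-b,0,a]])
S=4
def fit(im,c,zc,x0,half=26):
    """fit garnet near world xy x0, centre height zc -> x,y,yaw(of own y, mod pi),cost"""
    u,v=proj(c,[x0[0],x0[1],zc])[0];h=int(half);u0,v0=int(u)-h,int(v)-h
    if u0<0 or v0<0 or u0+2*h>im.shape[1] or v0+2*h>im.shape[0]: return None
    cr=cv2.resize(im[v0:v0+2*h,u0:u0+2*h],None,fx=S,fy=S,interpolation=cv2.INTER_CUBIC)
    bl=blobs(red(cr),50*S)
    if not bl: return None
    sil=min(bl,key=lambda q:np.hypot(*(q[0]-h*S))-.02*q[1]**.5)[2]
    t,_=cv2.threshold(cr[...,0][sil].reshape(-1,1),0,255,cv2.THRESH_OTSU)
    top=sil&(cr[...,0]>t)
    def rend(P,w):
        q=(proj(c,P@np.array([[np.cos(w),np.sin(w),0],[-np.sin(w),np.cos(w),0],[0,0,1]]))-[u0,v0]+.5)*S-.5 if 0 else None
    def mask(P,x,y,w):
        Rz=R.from_euler("z",w).as_matrix();q=(proj(c,P@Rz.T+[x,y,zc])-[u0,v0]+.5)*S-.5
        m=np.zeros(sil.shape,np.uint8);cv2.fillConvexPoly(m,np.round(cv2.convexHull(q.astype(np.float32))*16).astype(np.int32),1,shift=4);return m>0
    def cost(p):
        x,y,w=p[0]/1000,p[1]/1000,p[2]/10
        f=lambda A,B:1-(A&B).sum()/max(1,(A|B).sum())
        return f(mask(VT,x,y,w),sil)+f(mask(TOP,x,y,w),top)
    ce=np.argwhere(sil).mean(0)[::-1]/S+[u0,v0];w0=un(c,ce,zc)[0]
    best=min((cost([w0[0]*1e3,w0[1]*1e3,k*10]),k) for k in np.arange(0,np.pi,.1))
    r=min((minimize(cost,[w0[0]*1e3,w0[1]*1e3,(best[1]+d)*10],method="Nelder-Mead",options=dict(initial_simplex=np.array([w0[0]*1e3,w0[1]*1e3,(best[1]+d)*10])+np.array([[0,0,0],[2,0,0],[0,2,0],[0,0,1.5]]))) for d in(0,.1)),key=lambda r:r.fun)
    return r.x[0]/1e3,r.x[1]/1e3,(np.degrees(r.x[2]/10)+90)%180,r.fun
E
sed -i '/def rend/,+1d' fit.py
python3 - <<'E'
from fit import *
d=np.load("w4.npz");im=d["im"];c=(manip.camera_params("wrist"),d["V"])
for x0 in [(.5631,-.0054),(.5576,.0521),(.5508,.1024),(.5119,-.0077),(.4979,.0967),(.5,.0388)]:
    r=fit(im,c,.015,x0,26 );print(x0,np.round(r,4))
cor=un(c,np.array([[172,150],[478,2],[546,227],[276,332]])/1.4,.009);print(cor,cor.mean(0))
E
```

```text
(0.5631, -0.0054) [ 5.6460e-01 -5.2000e-03  6.5479e+01  2.4590e-01]
(0.5576, 0.0521) [5.59500e-01 5.30000e-02 7.32216e+01 2.99300e-01]
(0.5508, 0.1024) [5.526000e-01 1.037000e-01 1.078611e+02 1.515000e-01]
(0.5119, -0.0077) [ 5.13600e-01 -6.90000e-03  7.93435e+01  3.36600e-01]
(0.4979, 0.0967) [4.999000e-01 9.710000e-02 1.003618e+02 1.565000e-01]
(0.5, 0.0388) [5.014000e-01 3.950000e-02 1.165251e+02 1.547000e-01]
[[ 0.48913938 -0.04547797  0.009     ]
 [ 0.46120609  0.12201384  0.009     ]
 [ 0.57562677  0.14085111  0.009     ]
 [ 0.60218678 -0.02653209  0.009     ]] [0.53203976 0.04771372 0.009     ]
```

Run:
```python
from fit import *
d=np.load("w4.npz");im=d["im"];c=(manip.camera_params("wrist"),d["V"])
rows=[]
for x,y,w in [(.5646,-.0052,65.5),(.5595,.053,73.2),(.5136,-.0069,79.3)]:
    u,v=proj(c,[x,y,.015])[0].astype(int);cr=cv2.resize(im[v-20:v+20,u-20:u+20],None,fx=6,fy=6,interpolation=cv2.INTER_CUBIC)
    cr=np.clip(cr.astype(float)*1.8,0,255).astype(np.uint8);o=cr.copy()
    q=(proj(c,TOP@R.from_euler("z",w-90,degrees=True).as_matrix().T+[x,y,.015])-[u-20,v-20]+.5)*6
    cv2.polylines(o,[q.astype(np.int32)],True,(0,255,0),1);rows.append(np.vstack([cr,o]))
cv2.imwrite("pics/ov.png",np.hstack(rows)[:,:,::-1])
```

```text
(no output)
```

View pics/ov.png

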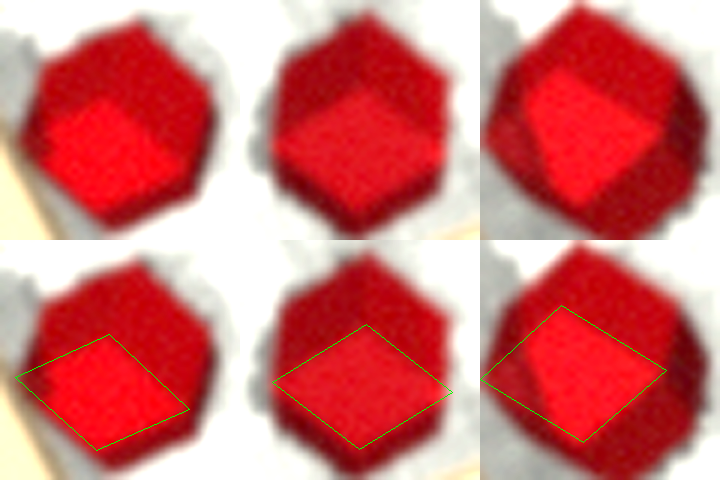

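The overlays match the visible rhombus edges, with shadow cutting one corner. I'll go to garnet G6 at (0.5007, 0.039), yaw 116.5°.

carry_out(linear=[[-0.046,-0.006,0],[-0.046,-0.006,0],[-0.046,-0.006,0],[-0.046,-0.006,-0.02],[0,0,-0.03],[0,0,-0.03],[0,0,-0.02],[0,0,-0.02]], angular=[[0.1,0.1,0.97],[0,0,0.97],[0,0,0.97],[0,0,0.97],[0,0,0.97],[0,0,0.97],[0,0,0.97],[0,0,0.97]], hand=[0.38,0.38,0.38,0.38,0.38,0.38,0.38,0.38])

```text
clock: 7.68
position: [0.5007, 0.0391, 0.21]
ee_rot: [0.001, -0.194, 0.981, 0.0]
contact_force: [0.2, -0.1, 0.7]
width: 0.0326
gripper_force: 0.0
```

carry_out(linear=[[0,0,0],[0,0,0],[0,0,0],[0,0,0]], angular=[[0,0,0.97],[0,0,0],[0,0,0],[0,0,0]], hand=[0.38,0.38,0.38,0.38])

```text
clock: 8.02
position: [0.5015, 0.0384, 0.2104]
ee_rot: [0.001, -0.229, 0.973, 0.0]
contact_force: [-1.2, 0.7, 0.4]
width: 0.0324
gripper_force: 0.0
```

```bash
cat > st.py <<'E'
from h import *
s=manip.get_state();T=pose(s)
print("pos",s["position"].round(4),"z",T[:3,2].round(4),"yaw_y",np.degrees(np.arctan2(T[1,1],T[0,1])).round(2),"w",round(s["width"],4),"F",s["contact_force"].round(1),"t",s["clock"],"q6",s["qpos"][5].round(2))
E
python3 st.py
```

```text
pos [0.5015 0.0384 0.2104] z [ 2.1e-03  6.0e-04 -1.0e+00] yaw_y 116.49 w 0.0324 F [-1.2  0.7  0.4] t 8.0167 q6 -2.1
```

carry_out(linear=[[-0.0015,0.001,-0.03],[0,0,-0.023],[0,0,0],[0,0,0],[0,0,0],[0,0,0],[0,0,0],[0,0,0]], angular=[[0,0,0],[0,0,0],[0,0,0],[0,0,0],[0,0,0],[0,0,0],[0,0,0],[0,0,0]], hand=[0.38,0.38,0.38,0.38,0.15,0.15,0.15,0.15], force=50)

```text
clock: 8.68
position: [0.501, 0.0382, 0.1839]
ee_rot: [0.001, -0.229, 0.973, 0.0]
contact_force: [-0.7, 0.6, 4.6]
width: 0.0205
gripper_force: 49.4
```

```bash
python3 st.py
```

```text
pos [0.501  0.0382 0.1839] z [ 2.e-03  8.e-04 -1.e+00] yaw_y 116.49 w 0.0205 F [-0.7  0.6  4.6] t 8.6833 q6 -2.1
```

carry_out(linear=[[0,0,0.06],[0,0,0.06],[-0.005,-0.07,0],[-0.005,-0.07,0],[-0.005,-0.07,0],[-0.005,-0.07,0],[-0.005,-0.07,0],[-0.004,-0.07,0]], angular=[[0,0,0],[0,0,0],[0,0,0],[0,0,0],[0,0,0],[0,0,0],[0,0,0],[0,0,0]], hand=[0.15,0.15,0.15,0.15,0.15,0.15,0.15,0.15])

```text
clock: 9.35
position: [0.4856, -0.1734, 0.2433]
ee_rot: [0.0, -0.229, 0.973, 0.0]
contact_force: [0.1, -0.0, -0.6]
width: 0.0203
gripper_force: 49.1
```

carry_out(linear=[[0,0,0],[0,0,0],[0,0,0]], angular=[[0,0,0],[0,0,0],[0,0,0]], hand=[0.15,0.15,0.15])

```text
clock: 9.6
position: [0.4858, -0.1717, 0.2429]
ee_rot: [0.0, -0.229, 0.974, 0.001]
contact_force: [0.0, 0.4, -0.2]
width: 0.0198
gripper_force: 49.1
```

Run:
```python
from fit import *
import st
im,c=grab("wrist"); cv2.imwrite("pics/w5.png",im[:,:,::-1])
for ce,a,m in blobs(white(im),200,6000): print(ce.round(1),a,un(c,ce,.03)[0].round(4))
```

```text
pos [ 0.4858 -0.1717  0.2429] z [-4.0e-04  1.7e-03 -1.0e+00] yaw_y 116.43 w 0.0198 F [ 0.   0.4 -0.2] t 9.6 q6 -2.51
[174.3 135.8] 3003 [ 0.4568 -0.2576  0.03  ]
[539.2 157.2] 2651 [ 0.3689 -0.0514  0.03  ]
[243.8 174. ] 2597 [ 0.4596 -0.2105  0.03  ]
[279.3 230.9] 1741 [ 0.4847 -0.1732  0.03  ]
[284.5 328.3] 2925 [ 0.5553 -0.134   0.03  ]
[179.  394.7] 696 [ 0.6556 -0.1823  0.03  ]
[387.7 398.9] 558 [ 0.5824 -0.0233  0.03  ]
```

View pics/w5.png

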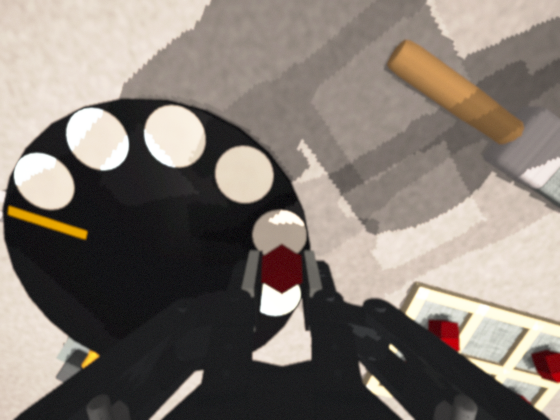

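The garnet is held above pad B at (280,232). Pads C and D agree with the top camera to within 1 mm. I'll lower it.

carry_out(linear=[[0.002,-0.002,-0.03],[0,0,-0.025],[0,0,-0.008],[0,0,0],[0,0,0]], angular=[[0,0,0],[0,0,0],[0,0,0],[0,0,0],[0,0,0]], hand=[0.15,0.15,0.15,0.15,0.15])

```text
clock: 10.07
position: [0.4873, -0.1719, 0.2117]
ee_rot: [0.0, -0.23, 0.973, 0.0]
contact_force: [0.1, 0.0, -0.4]
width: 0.0203
gripper_force: 49.1
```

```bash
python3 st.py
```

```text
pos [ 0.4873 -0.1719  0.2117] z [ 2.e-04  1.e-03 -1.e+00] yaw_y 116.59 w 0.0203 F [ 0.1  0.  -0.4] t 10.0667 q6 -2.51
```

carry_out(linear=[[0,-0.001,-0.003],[0,0,0],[0,0,0],[0,0,0],[0,0,0],[0,0,0.03],[0,0,0.05],[0,0,0]], angular=[[0,0,0],[0,0,0],[0,0,0],[0,0,0],[0,0,0],[0,0,0],[0,0,0],[0,0,0]], hand=[0.15,0.15,0.25,0.32,0.38,0.38,0.38,0.38])

```text
clock: 10.73
position: [0.4886, -0.1741, 0.2537]
ee_rot: [0.003, -0.229, 0.973, -0.002]
contact_force: [-0.2, -0.6, 0.7]
width: 0.0324
gripper_force: 0.0
```

Run:
```python
from fit import *
import st
im,c=grab("top"); 
for ce,a,m in blobs(red(im),12): print("red",ce.round(1),a,un(c,ce,.041 if ce[0]>290 else .015)[0].round(4))
im,c=grab("wrist"); print(fit(im,c,.041,(.487,-.172),40))
```

```text
pos [ 0.4886 -0.1741  0.2537] z [ 0.007  -0.0026 -1.    ] yaw_y 116.49 w 0.0324 F [-0.2 -0.6  0.7] t 10.7333 q6 -2.51
red [275.6 173.3] 116 [ 0.6817 -0.0692  0.015 ]
red [249.1 220.1] 70 [ 0.5633 -0.0055  0.015 ]
red [225.4 222.1] 74 [0.5578 0.052  0.015 ]
red [204.6 224.8] 74 [0.5508 0.1024 0.015 ]
red [111.  229.7] 48 [0.537  0.3281 0.015 ]
red [249.5 241.1] 71 [ 0.512  -0.0075  0.015 ]
red [206.  246.6] 72 [0.4978 0.0968 0.015 ]
(np.float64(0.4891001343689279), np.float64(-0.1723571046076561), np.float64(116.68303944894424), np.float64(1.0792750014476808))
```

carry_out(linear=[[0.01,0.067,0],[0.01,0.067,0],[0.01,0.067,0],[0.01,0.067,0],[0.009,0.066,-0.02],[0,0,-0.03],[0,0,-0.03],[0,0,0]], angular=[[0,0,-1],[0,0,-1],[0,0,-1],[0,0,-1],[0,0,-1],[0,0,-1],[0,0,-1],[0,0,-1]], hand=[0.36,0.36,0.36,0.36,0.36,0.36,0.36,0.36])

```text
clock: 11.5
position: [0.5099, -0.0052, 0.2067]
ee_rot: [-0.003, 0.09, 0.996, 0.0]
contact_force: [-0.4, 0.8, -0.3]
width: 0.0307
gripper_force: 0.0
```

carry_out(linear=[[0,0,0],[0,0,0],[0,0,0]], angular=[[0,0,0],[0,0,0],[0,0,0]], hand=[0.36,0.36,0.36])

```text
clock: 11.75
position: [0.5117, -0.0065, 0.21]
ee_rot: [0.0, 0.088, 0.996, 0.0]
contact_force: [-0.4, 0.4, -1.0]
width: 0.0308
gripper_force: 0.0
```

```bash
python3 st.py
python3 - <<'E'
from fit import *
im,c=grab("top")
W=np.array([ce for ce,a,m in blobs(red(im),12) if 290<ce[0]<400])
print([un(c,w,.041)[0].round(4) for w in W])
E
```

```text
pos [ 0.5117 -0.0065  0.21  ] z [ 7.e-04  3.e-04 -1.e+00] yaw_y 79.91 w 0.0308 F [-0.4  0.4 -1. ] t 11.75 q6 -1.54
[array([ 0.4878, -0.1742,  0.041 ])]
```

carry_out(linear=[[0.0025,-0.001,-0.03],[0,0,-0.022],[0,0,0],[0,0,0],[0,0,0],[0,0,0],[0,0,0],[0,0,0]], angular=[[0,0,0],[0,0,0],[0,0,0],[0,0,0],[0,0,0],[0,0,0],[0,0,0],[0,0,0]], hand=[0.36,0.36,0.36,0.15,0.15,0.15,0.15,0.15], force=50)

```text
clock: 12.47
position: [0.5131, -0.0069, 0.1847]
ee_rot: [0.001, 0.089, 0.996, 0.0]
contact_force: [0.6, -0.3, -0.4]
width: 0.0205
gripper_force: 48.9
```

```bash
python3 st.py
```

```text
pos [ 0.5131 -0.0069  0.1847] z [ 1.9e-03  1.0e-04 -1.0e+00] yaw_y 79.84 w 0.0205 F [ 0.6 -0.3 -0.4] t 12.4667 q6 -1.54
```

carry_out(linear=[[0,0,0.06],[0,0,0.06],[-0.018,-0.068,0],[-0.018,-0.068,0],[-0.018,-0.068,0],[-0.018,-0.068,0],[-0.018,-0.068,0],[-0.017,-0.068,0]], angular=[[0,0,0],[0,0,-1],[0,0,-1],[0,0,-1],[0,0,-1],[0,0,-1],[0,0,-1],[0,0,-1]], hand=[0.15,0.15,0.15,0.15,0.15,0.15,0.15,0.15])

```text
clock: 13.13
position: [0.4586, -0.2122, 0.2445]
ee_rot: [0.001, 0.362, 0.932, 0.0]
contact_force: [0.1, -0.4, -0.9]
width: 0.0204
gripper_force: 49.1
```

carry_out(linear=[[0,0,0],[0,0,0],[0,0,0],[0,0,-0.02],[0,0,-0.02],[0,0,0],[0,0,0],[0,0,0]], angular=[[0,0,-1],[0,0,-1],[0,0,-1],[0,0,-1],[0,0,-1],[0,0,-1],[0,0,-1],[0,0,0]], hand=[0.15,0.15,0.15,0.15,0.15,0.15,0.15,0.15])

```text
clock: 13.8
position: [0.4594, -0.2108, 0.2241]
ee_rot: [0.0, 0.605, 0.796, -0.0]
contact_force: [0.5, 0.1, -0.9]
width: 0.0205
gripper_force: 49.2
```

```bash
python3 st.py
```

```text
pos [ 0.4594 -0.2108  0.2241] z [ 5.e-04 -6.e-04 -1.e+00] yaw_y 15.59 w 0.0205 F [ 0.5  0.1 -0.9] t 13.8 q6 -0.84
```

carry_out(linear=[[0,0,-0.02],[0,0,-0.006],[0,0,-0.001],[0,0,0],[0,0,0],[0,0,0],[0,0,0.03],[0,0,0.05]], angular=[[0,0,0],[0,0,0],[0,0,0],[0,0,0],[0,0,0],[0,0,0],[0,0,0],[0,0,0]], hand=[0.15,0.15,0.15,0.15,0.28,0.38,0.38,0.38])

```text
clock: 14.47
position: [0.4585, -0.2103, 0.2492]
ee_rot: [-0.002, 0.604, 0.797, -0.0]
contact_force: [-0.7, 0.2, -0.2]
width: 0.0324
gripper_force: 0.0
```

carry_out(linear=[[0.035,0.068,0],[0.035,0.068,0],[0.035,0.068,0],[0.035,0.068,0],[0.035,0.068,0],[0.034,0.07,0],[0,0,-0.03],[0,0,-0.03]], angular=[[0,0,0.99],[0,0,0.99],[0,0,0.99],[0,0,0.99],[0,0,0.99],[0,0,0.99],[0,0,0.99],[0,0,0.99]], hand=[0.36,0.36,0.36,0.36,0.36,0.36,0.36,0.36])

```text
clock: 15.13
position: [0.5655, -0.0035, 0.2215]
ee_rot: [0.002, 0.322, 0.947, 0.001]
contact_force: [-0.4, -0.9, -0.3]
width: 0.0311
gripper_force: 0.0
```

carry_out(linear=[[0,0,-0.02],[0,0,0],[0,0,0],[0,0,0],[0,0,0]], angular=[[0,0,0.99],[0,0,0.99],[0,0,0.99],[0,0,0],[0,0,0]], hand=[0.36,0.36,0.36,0.36,0.36])

```text
clock: 15.55
position: [0.5641, -0.0058, 0.2109]
ee_rot: [0.001, 0.212, 0.977, 0.0]
contact_force: [0.3, 1.0, 0.3]
width: 0.031
gripper_force: 0.0
```

```bash
python3 st.py
cat > tv.py <<'E'
from fit import *
im,c=grab("top")
PAD=np.array([[.5291,-.1554],[.4858,-.1732],[.4588,-.2114],[.4558,-.258],[.4781,-.2993],[.5188,-.3224]])
for ce,a,m in blobs(red(im),12):
    if ce[0]>290: p=un(c,ce,.041)[0][:2];d=np.linalg.norm(PAD-p,axis=1);print("disc",p.round(4),"pad","ABCDEF"[d.argmin()],(d.min()*1e3).round(1),"mm")
    else: print("tray",un(c,ce,.015)[0][:2].round(4),a)
E
python3 tv.py
```

```text
pos [ 0.5641 -0.0058  0.2109] z [ 0.0014 -0.     -1.    ] yaw_y 65.48 w 0.031 F [0.3 1.  0.3] t 15.55 q6 -1.28
tray [ 0.6827 -0.0798] 23
tray [0.5572 0.0528] 67
tray [0.5508 0.1026] 73
tray [0.537  0.3281] 48
tray [0.4984 0.0965] 70
disc [ 0.4865 -0.1751] pad B 2.1 mm
disc [ 0.4594 -0.2116] pad C 0.6 mm
```

carry_out(linear=[[0,0,-0.03],[0,0,-0.023],[0,0,0],[0,0,0],[0,0,0],[0,0,0],[0,0,0],[0,0,0]], angular=[[0,0,0],[0,0,0],[0,0,0],[0,0,0],[0,0,0],[0,0,0],[0,0,0],[0,0,0]], hand=[0.36,0.36,0.36,0.15,0.15,0.15,0.15,0.15], force=50)

```text
clock: 16.27
position: [0.5641, -0.0059, 0.1847]
ee_rot: [0.001, 0.212, 0.977, 0.0]
contact_force: [-0.1, 0.9, 0.5]
width: 0.0206
gripper_force: 49.2
```

carry_out(linear=[[0,0,0.06],[0,0,0.06],[-0.021,-0.073,0],[-0.021,-0.073,0],[-0.021,-0.073,0],[-0.021,-0.073,0],[-0.021,-0.073,0],[-0.021,-0.073,0]], angular=[[0,0,0],[0,0,0],[0,0,0],[0,0,0],[0,0,0],[0,0,0],[0,0,0],[0,0,0]], hand=[0.15,0.15,0.15,0.15,0.15,0.15,0.15,0.15])

```text
clock: 16.93
position: [0.5002, -0.2264, 0.2446]
ee_rot: [0.001, 0.211, 0.977, -0.0]
contact_force: [0.6, -0.1, -0.7]
width: 0.0205
gripper_force: 49.2
```

carry_out(linear=[[-0.022,-0.073,0],[-0.022,-0.073,0],[0,0,-0.02],[0,0,-0.02],[0,0,0],[0,0,0],[0,0,0]], angular=[[0,0,0],[0,0,0],[0,0,0],[0,0,0],[0,0,0],[0,0,0],[0,0,0]], hand=[0.15,0.15,0.15,0.15,0.15,0.15,0.15])

```text
clock: 17.52
position: [0.4792, -0.2965, 0.224]
ee_rot: [0.0, 0.211, 0.978, 0.0]
contact_force: [0.6, -0.9, -1.4]
width: 0.02
gripper_force: 49.3
```

```bash
python3 st.py
```

```text
pos [ 0.4792 -0.2965  0.224 ] z [ 4.e-04  8.e-04 -1.e+00] yaw_y 65.67 w 0.02 F [ 0.6 -0.9 -1.4] t 17.5167 q6 -1.82
```

carry_out(linear=[[0,-0.004,-0.02],[0,0,-0.006],[0,0,-0.001],[0,0,0],[0,0,0],[0,0,0],[0,0,0.03],[0,0,0.05]], angular=[[0,0,0],[0,0,0],[0,0,0],[0,0,0],[0,0,0],[0,0,0],[0,0,0],[0,0,0]], hand=[0.15,0.15,0.15,0.15,0.28,0.38,0.38,0.38])

```text
clock: 18.18
position: [0.4779, -0.2992, 0.2487]
ee_rot: [-0.002, 0.212, 0.977, 0.002]
contact_force: [-0.3, 0.5, 0.7]
width: 0.0324
gripper_force: 0.0
```

carry_out(linear=[[0.018,0.078,0],[0.018,0.078,0],[0.018,0.078,0],[0.018,0.078,0],[0.018,0.078,0],[0.018,0.078,0],[0.018,0.078,0],[0.018,0.078,0]], angular=[[0,0,0.83],[0,0,0.83],[0,0,0],[0,0,0],[0,0,0],[0,0,0],[0,0,0],[0,0,0]], hand=[0.36,0.36,0.36,0.36,0.36,0.36,0.36,0.36])

```text
clock: 18.85
position: [0.551, 0.014, 0.251]
ee_rot: [0.001, 0.146, 0.989, 0.0]
contact_force: [0.4, -1.1, 0.5]
width: 0.0308
gripper_force: 0.0
```

carry_out(linear=[[0.016,0.078,0],[0,0,-0.04],[0,0,-0.04],[0,0,0],[0,0,0],[0,0,0]], angular=[[0,0,0],[0,0,0],[0,0,0],[0,0,0],[0,0,0],[0,0,0]], hand=[0.36,0.36,0.36,0.36,0.36,0.36])

```text
clock: 19.35
position: [0.5593, 0.0508, 0.2114]
ee_rot: [0.001, 0.147, 0.989, 0.0]
contact_force: [0.3, 0.7, -0.7]
width: 0.031
gripper_force: 0.0
```

```bash
python3 st.py; python3 tv.py
```

```text
pos [0.5593 0.0508 0.2114] z [ 1.9e-03  1.0e-04 -1.0e+00] yaw_y 73.15 w 0.031 F [ 0.3  0.7 -0.7] t 19.35 q6 -1.31
tray [ 0.6816 -0.0691] 117
tray [0.5482 0.1046] 47
tray [0.537  0.3281] 48
tray [0.5018 0.1012] 32
disc [ 0.4872 -0.1738] pad B 1.5 mm
disc [ 0.4791 -0.3006] pad E 1.6 mm
disc [ 0.4595 -0.2118] pad C 0.8 mm
```

carry_out(linear=[[0,0.004,-0.03],[0,0,-0.024],[0,0,0],[0,0,0],[0,0,0],[0,0,0],[0,0,0],[0,0,0]], angular=[[0,0,0],[0,0,0],[0,0,0],[0,0,0],[0,0,0],[0,0,0],[0,0,0],[0,0,0]], hand=[0.36,0.36,0.36,0.15,0.15,0.15,0.15,0.15], force=50)

```text
clock: 20.07
position: [0.5592, 0.0531, 0.1843]
ee_rot: [0.001, 0.146, 0.989, 0.0]
contact_force: [-0.6, -0.6, 1.6]
width: 0.02
gripper_force: 49.1
```

carry_out(linear=[[0,0,0.07],[0,0,0.07],[-0.023,-0.069,0],[-0.023,-0.069,0],[-0.023,-0.069,0],[-0.023,-0.069,0],[-0.023,-0.069,0],[-0.023,-0.069,0]], angular=[[0,0,0],[0,0,-0.98],[0,0,-0.98],[0,0,-0.98],[0,0,-0.98],[0,0,-0.98],[0,0,-0.98],[0,0,-0.98]], hand=[0.15,0.15,0.15,0.15,0.15,0.15,0.15,0.15])

```text
clock: 20.73
position: [0.4891, -0.1552, 0.2541]
ee_rot: [0.001, 0.41, 0.912, 0.0]
contact_force: [-0.3, 0.5, -0.6]
width: 0.0203
gripper_force: 49.1
```

carry_out(linear=[[-0.023,-0.069,0],[-0.023,-0.069,0],[-0.021,-0.069,0],[0,0,-0.03],[0,0,-0.03],[0,0,0],[0,0,0],[0,0,0]], angular=[[0,0,-0.98],[0,0,-0.98],[0,0,0],[0,0,0],[0,0,0],[0,0,0],[0,0,0],[0,0,0]], hand=[0.15,0.15,0.15,0.15,0.15,0.15,0.15,0.15])

```text
clock: 21.4
position: [0.4567, -0.2572, 0.2242]
ee_rot: [0.001, 0.479, 0.878, -0.0]
contact_force: [-0.2, -0.0, 0.0]
width: 0.0204
gripper_force: 49.2
```

```bash
python3 st.py
```

```text
pos [ 0.4567 -0.2572  0.2242] z [ 1.3e-03 -8.0e-04 -1.0e+00] yaw_y 32.79 w 0.0204 F [-0.2 -0.   0. ] t 21.4 q6 -1.22
```

carry_out(linear=[[0,0,-0.02],[0,0,-0.006],[0,0,-0.002],[0,0,0],[0,0,0],[0,0,0],[0,0,0.03],[0,0,0.05]], angular=[[0,0,0],[0,0,0],[0,0,0],[0,0,0],[0,0,0],[0,0,0],[0,0,0],[0,0,0]], hand=[0.15,0.15,0.15,0.15,0.28,0.36,0.36,0.36])

```text
clock: 22.07
position: [0.4554, -0.2565, 0.2476]
ee_rot: [-0.003, 0.479, 0.878, 0.001]
contact_force: [-0.1, -0.0, -0.4]
width: 0.031
gripper_force: 0.0
```

carry_out(linear=[[0.009,0.078,0.01],[0.009,0.078,0],[0.009,0.078,0],[0.01,0.079,0],[0.01,0.079,0],[0.01,0.079,0],[0.01,0.079,0],[0.01,0.079,0]], angular=[[0,0,0.98],[0,0,0.98],[0,0,0.98],[0,0,0.98],[0,0,0.98],[0,0,0.98],[0,0,0.98],[0,0,0.98]], hand=[0.36,0.36,0.36,0.36,0.36,0.36,0.36,0.36])

```text
clock: 22.73
position: [0.4946, 0.0592, 0.2546]
ee_rot: [0.0, 0.183, 0.983, 0.0]
contact_force: [0.2, -0.5, -0.3]
width: 0.0307
gripper_force: 0.0
```

carry_out(linear=[[0.008,0.079,0],[0,0,0],[0,0,0],[0,0,-0.04],[0,0,-0.04],[0,0,0],[0,0,0],[0,0,0]], angular=[[0,0,0.98],[0,0,0.98],[0,0,0.98],[0,0,1],[0,0,1],[0,0,1],[0,0,1],[0,0,0]], hand=[0.36,0.36,0.36,0.36,0.36,0.36,0.36,0.36])

```text
clock: 23.4
position: [0.4987, 0.0968, 0.214]
ee_rot: [-0.0, -0.092, 0.996, 0.0]
contact_force: [-0.1, -0.6, 0.1]
width: 0.0307
gripper_force: 0.0
```

```bash
python3 st.py; python3 tv.py
```

```text
pos [0.4987 0.0968 0.214 ] z [-7.e-04  5.e-04 -1.e+00] yaw_y 100.6 w 0.0307 F [-0.1 -0.6  0.1] t 23.4 q6 -1.7
tray [ 0.6817 -0.0692] 116
disc [ 0.4871 -0.1739] pad B 1.4 mm
disc [ 0.4794 -0.3007] pad E 1.9 mm
disc [ 0.4595 -0.2118] pad C 0.8 mm
disc [ 0.456  -0.2572] pad D 0.8 mm
```

carry_out(linear=[[0.001,0,-0.03],[0,0,-0.03],[0,0,0],[0,0,0],[0,0,0],[0,0,0],[0,0,0],[0,0,0]], angular=[[0,0,0],[0,0,0],[0,0,0],[0,0,0],[0,0,0],[0,0,0],[0,0,0],[0,0,0]], hand=[0.36,0.36,0.36,0.15,0.15,0.15,0.15,0.15], force=50)

```text
clock: 24.12
position: [0.4997, 0.0966, 0.1853]
ee_rot: [0.001, -0.091, 0.996, 0.0]
contact_force: [-0.1, 0.7, -0.1]
width: 0.0204
gripper_force: 49.2
```

carry_out(linear=[[0,0,0.07],[0,0,0.07],[0.004,-0.076,0],[0.004,-0.076,0],[0.004,-0.076,0],[0.004,-0.076,0],[0.004,-0.076,0],[0.004,-0.076,0]], angular=[[0,0,0],[0,0,0],[0,0,-0.76],[0,0,-0.76],[0,0,-0.76],[0,0,0],[0,0,0],[0,0,0]], hand=[0.15,0.15,0.15,0.15,0.15,0.15,0.15,0.15])

```text
clock: 24.78
position: [0.5112, -0.1331, 0.2552]
ee_rot: [0.001, -0.0, 1.0, 0.0]
contact_force: [0.4, -0.4, -1.1]
width: 0.0201
gripper_force: 49.3
```

carry_out(linear=[[0.004,-0.076,0],[0.004,-0.076,0],[0.004,-0.076,0],[0.004,-0.076,0],[0.004,-0.076,0],[0,0,-0.03],[0,0,-0.03],[0,0,0]], angular=[[0,0,0],[0,0,0],[0,0,0],[0,0,0],[0,0,0],[0,0,0],[0,0,0],[0,0,0]], hand=[0.15,0.15,0.15,0.15,0.15,0.15,0.15,0.15])

```text
clock: 25.45
position: [0.5201, -0.3216, 0.2221]
ee_rot: [-0.002, 0.0, 1.0, 0.002]
contact_force: [-0.4, 0.6, -0.6]
width: 0.0203
gripper_force: 49.3
```

carry_out(linear=[[0,0,0],[0,0,0]], angular=[[0,0,0],[0,0,0]], hand=[0.15,0.15])

```text
clock: 25.62
position: [0.5216, -0.3212, 0.2253]
ee_rot: [0.001, -0.001, 1.0, -0.0]
contact_force: [0.1, 0.1, -0.8]
width: 0.0207
gripper_force: 49.3
```

```bash
python3 st.py
```

```text
pos [ 0.5216 -0.3212  0.2253] z [ 0.0013 -0.     -1.    ] yaw_y 90.07 w 0.0207 F [ 0.1  0.1 -0.8] t 25.6167 q6 -2.24
```

carry_out(linear=[[-0.003,-0.001,-0.02],[0,0,-0.006],[0,0,-0.002],[0,0,0],[0,0,0],[0,0,0],[0,0,0.03],[0,0,0.05]], angular=[[0,0,0],[0,0,0],[0,0,0],[0,0,0],[0,0,0],[0,0,0],[0,0,0],[0,0,0]], hand=[0.15,0.15,0.15,0.15,0.28,0.36,0.36,0.36])

```text
clock: 26.28
position: [0.519, -0.3211, 0.2485]
ee_rot: [-0.002, -0.0, 1.0, 0.002]
contact_force: [0.6, -1.1, -0.5]
width: 0.0307
gripper_force: 0.0
```

carry_out(linear=[[0.006,0.077,0.01],[0.006,0.077,0],[0.006,0.077,0],[0.006,0.077,0],[0.006,0.077,0],[0.006,0.077,0],[0.006,0.077,0],[0.006,0.077,0]], angular=[[0,0,0.97],[0,0,0.97],[0,0,0.97],[0,0,0.97],[0,0,0],[0,0,0],[0,0,0],[0,0,0]], hand=[0.36,0.36,0.36,0.36,0.36,0.36,0.36,0.36])

```text
clock: 26.95
position: [0.5438, -0.0121, 0.256]
ee_rot: [0.001, -0.155, 0.988, 0.0]
contact_force: [0.5, -0.1, 0.7]
width: 0.031
gripper_force: 0.0
```

carry_out(linear=[[0.006,0.077,0],[0.006,0.077,0],[0.003,0.078,0],[0,0,-0.04],[0,0,-0.04],[0,0,0],[0,0,0],[0,0,0]], angular=[[0,0,0],[0,0,0],[0,0,0],[0,0,0],[0,0,0],[0,0,0],[0,0,0],[0,0,0]], hand=[0.36,0.36,0.36,0.36,0.36,0.36,0.36,0.36])

```text
clock: 27.62
position: [0.5519, 0.1018, 0.2164]
ee_rot: [0.001, -0.155, 0.988, 0.0]
contact_force: [0.3, -0.1, 1.1]
width: 0.0307
gripper_force: 0.0
```

```bash
python3 st.py; python3 tv.py
python3 - <<'E'
from fit import *
im,c=grab("wrist");cv2.imwrite("pics/w6.png",im[:,:,::-1])
for ce,a,m in blobs(red(im),100): print(ce.round(0),a,un(c,ce,.015)[0].round(4))
E
```

```text
pos [0.5519 0.1018 0.2164] z [ 1.7e-03  7.0e-04 -1.0e+00] yaw_y 107.8 w 0.0307 F [ 0.3 -0.1  1.1] t 27.6167 q6 -1.82
tray [ 0.6816 -0.0691] 115
disc [ 0.52   -0.3222] pad F 1.2 mm
disc [ 0.487 -0.174] pad B 1.4 mm
disc [ 0.4792 -0.3009] pad E 1.9 mm
disc [ 0.4593 -0.2122] pad C 1.0 mm
disc [ 0.4559 -0.2575] pad D 0.5 mm
[283. 241.] 1069 [0.5524 0.1034 0.015 ]
[  9. 332.] 688 [ 0.6811 -0.0619  0.015 ]
```

carry_out(linear=[[0,0.003,-0.035],[0,0,-0.03],[0,0,0],[0,0,0],[0,0,0],[0,0,0],[0,0,0],[0,0,0]], angular=[[0,0,0],[0,0,0],[0,0,0],[0,0,0],[0,0,0],[0,0,0],[0,0,0],[0,0,0]], hand=[0.36,0.36,0.36,0.15,0.15,0.15,0.15,0.15], force=50)

```text
clock: 28.38
position: [0.5516, 0.1036, 0.1837]
ee_rot: [0.001, -0.155, 0.988, 0.0]
contact_force: [-0.4, 0.5, 1.1]
width: 0.0206
gripper_force: 49.2
```

carry_out(linear=[[0,0,0.07],[0,0,0.07],[-0.006,-0.074,0],[-0.006,-0.074,0],[-0.006,-0.074,0],[-0.006,-0.074,0],[-0.006,-0.074,0],[-0.006,-0.074,0]], angular=[[0,0,0],[0,0,0],[0,0,0],[0,0,0],[0,0,0],[0,0,0],[0,0,0],[0,0,0]], hand=[0.15,0.15,0.15,0.15,0.15,0.15,0.15,0.15])

```text
clock: 29.05
position: [0.5329, -0.1199, 0.2535]
ee_rot: [0.001, -0.155, 0.988, 0.0]
contact_force: [0.1, 0.4, -0.9]
width: 0.0202
gripper_force: 49.1
```

carry_out(linear=[[-0.007,-0.072,0],[0,0,-0.03],[0,0,-0.03],[0,0,0],[0,0,0],[0,0,0]], angular=[[0,0,0],[0,0,0],[0,0,0],[0,0,0],[0,0,0],[0,0,0]], hand=[0.15,0.15,0.15,0.15,0.15,0.15])

```text
clock: 29.55
position: [0.5302, -0.1541, 0.2237]
ee_rot: [0.001, -0.155, 0.988, 0.0]
contact_force: [0.1, -0.3, -0.3]
width: 0.0204
gripper_force: 49.2
```

```bash
python3 st.py
```

```text
pos [ 0.5302 -0.1541  0.2237] z [ 1.2e-03  4.0e-04 -1.0e+00] yaw_y 107.87 w 0.0204 F [ 0.1 -0.3 -0.3] t 29.55 q6 -2.29
```

carry_out(linear=[[0,-0.001,-0.02],[0,0,-0.006],[0,0,-0.002],[0,0,0],[0,0,0],[0,0,0],[0,0,0.03],[0,0,0.05]], angular=[[0,0,0],[0,0,0],[0,0,0],[0,0,0],[0,0,0],[0,0,0],[0,0,0],[0,0,0]], hand=[0.15,0.15,0.15,0.15,0.28,0.36,0.36,0.36])

```text
clock: 30.22
position: [0.5287, -0.1543, 0.2469]
ee_rot: [-0.003, -0.155, 0.988, 0.002]
contact_force: [-0.6, -0.5, 0.4]
width: 0.0308
gripper_force: 0.0
```

carry_out(linear=[[0,0.07,0.03],[0,0.07,0.03],[0,0.07,0],[0,0.07,0],[0,0.07,0],[0,0,0],[0,0,0]], angular=[[0,0,-0.8],[0,0,-0.8],[0,0,-0.8],[0,0,-0.8],[0,0,-0.8],[0,0,-0.8],[0,0,-0.8]], hand=[0.36,0.36,0.36,0.36,0.36,0.36,0.36])

```text
clock: 30.8
position: [0.5295, 0.0225, 0.279]
ee_rot: [0.0, 0.068, 0.998, 0.0]
contact_force: [0.5, 0.1, 0.1]
width: 0.0306
gripper_force: 0.0
```

```bash
python3 st.py; python3 tv.py
python3 - <<'E'
from fit import *
im,c=grab("top");cv2.imwrite("pics/t7.png",cv2.resize(im[130:300,250:510],None,fx=3,fy=3,interpolation=cv2.INTER_CUBIC)[:,:,::-1])
h=cv2.cvtColor(im,cv2.COLOR_RGB2HSV)
for ce,a,m in blobs((h[...,0]>4)&(h[...,0]<35)&(h[...,1]>160)&(h[...,2]>100),8):
    if ce[0]>290: print("oy",ce.round(1),a,un(c,ce,.03)[0].round(4),un(c,ce,.055)[0].round(4))
E
```

```text
pos [0.5295 0.0225 0.279 ] z [ 4.e-04  5.e-04 -1.e+00] yaw_y 82.22 w 0.0306 F [0.5 0.1 0.1] t 30.8 q6 -1.52
tray [ 0.6817 -0.0692] 116
tray [0.537  0.3281] 48
disc [ 0.53   -0.1555] pad A 0.9 mm
disc [ 0.5198 -0.3221] pad F 1.1 mm
disc [ 0.4871 -0.1736] pad B 1.3 mm
disc [ 0.4796 -0.3008] pad E 2.1 mm
disc [ 0.4594 -0.2119] pad C 0.8 mm
disc [ 0.456  -0.2568] pad D 1.2 mm
oy [353.4 184.1] 22 [ 0.6518 -0.2593  0.03  ] [ 0.6453 -0.2541  0.055 ]
oy [344.6 192.2] 35 [ 0.6313 -0.2373  0.03  ] [ 0.6254 -0.2327  0.055 ]
oy [377.5 227.2] 60 [ 0.5461 -0.314   0.03  ] [ 0.5424 -0.3073  0.055 ]
```

View pics/t7.png

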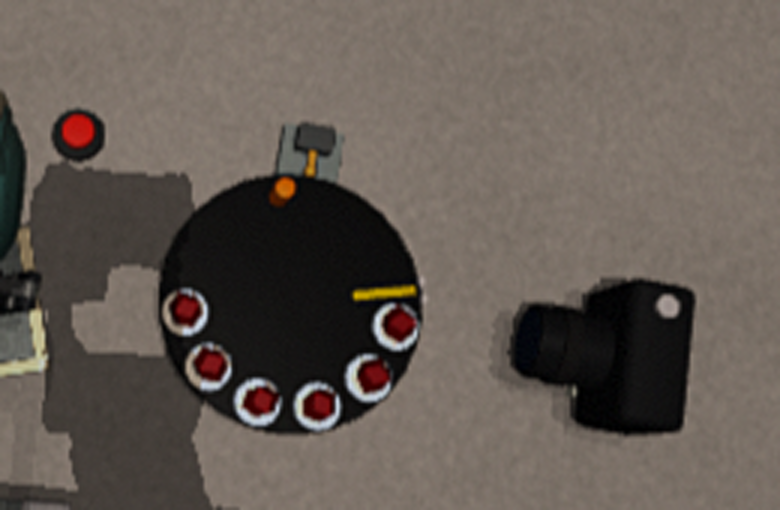

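All six garnets are within 2 mm of their pads. I'll move over the handle and yaw so the fingers close tangentially.

carry_out(linear=[[0.024,-0.063,0],[0.024,-0.063,0],[0.024,-0.063,0],[0.024,-0.063,0],[0.024,-0.063,0],[0.024,-0.063,0],[0.024,-0.063,0],[0.023,-0.065,0]], angular=[[0,0,-1],[0,0,-1],[0,0,-1],[0,0,-1],[0,0,-1],[0,0,-1],[0,0,-1],[0,0,-1]], hand=[0.45,0.45,0.45,0.45,0.45,0.45,0.45,0.45])

```text
clock: 31.57
position: [0.6255, -0.235, 0.2788]
ee_rot: [0.0, 0.38, 0.925, 0.0]
contact_force: [0.1, 0.1, -0.0]
width: 0.0383
gripper_force: 0.0
```

carry_out(linear=[[0,0,0],[0,0,0],[0,0,0],[0,0,0],[0,0,0],[0,0,0],[0,0,0],[0,0,0]], angular=[[0,0,-1],[0,0,-1],[0,0,-1],[0,0,-1],[0,0,-1],[0,0,-1],[0,0,-1],[0,0,-1]], hand=[0.45,0.45,0.45,0.45,0.45,0.45,0.45,0.45])

```text
clock: 32.23
position: [0.6251, -0.2335, 0.2787]
ee_rot: [0.0, 0.652, 0.758, -0.0]
contact_force: [0.8, 0.1, -1.4]
width: 0.0382
gripper_force: 0.0
```

carry_out(linear=[[0,0,0],[0,0,0],[0,0,0],[0,0,0],[0,0,0],[0,0,0],[0,0,0],[0,0,0]], angular=[[0,0,-1],[0,0,-1],[0,0,-1],[0,0,-1],[0,0,-1],[0,0,-1],[0,0,-1],[0,0,-1]], hand=[0.45,0.45,0.45,0.45,0.45,0.45,0.45,0.45])

```text
clock: 32.9
position: [0.6251, -0.2335, 0.2787]
ee_rot: [0.0, 0.857, 0.515, -0.0]
contact_force: [0.4, 0.0, 0.8]
width: 0.0385
gripper_force: 0.0
```

carry_out(linear=[[0,0,0],[0,0,0],[0,0,0],[0,0,0],[0,0,0],[0,0,0],[0,0,0],[0,0,0]], angular=[[0,0,-1],[0,0,-1],[0,0,-1],[0,0,-1],[0,0,-1],[0,0,-1],[0,0,-1],[0,0,-1]], hand=[0.45,0.45,0.45,0.45,0.45,0.45,0.45,0.45])

```text
clock: 33.57
position: [0.6251, -0.2335, 0.2787]
ee_rot: [0.0, 0.976, 0.219, -0.001]
contact_force: [-0.2, 0.2, -0.3]
width: 0.0379
gripper_force: 0.0
```

carry_out(linear=[[0,0,0],[0,0,0],[0,0,0],[0,0,0],[0,0,0],[0,0,0]], angular=[[0,0,-1],[0,0,-1],[0,0,-1],[0,0,-1],[0,0,0],[0,0,0]], hand=[0.45,0.45,0.45,0.45,0.45,0.45])

```text
clock: 34.07
position: [0.6252, -0.2333, 0.2788]
ee_rot: [0.0, 0.998, 0.064, -0.001]
contact_force: [0.7, -0.0, -0.5]
width: 0.0385
gripper_force: 0.0
```

```bash
python3 st.py
python3 - <<'E'
from h import *
im,c=grab("wrist");cv2.imwrite("pics/w8.png",im[:,:,::-1])
h=cv2.cvtColor(im,cv2.COLOR_RGB2HSV)
for ce,a,m in blobs((h[...,0]>4)&(h[...,0]<35)&(h[...,1]>160)&(h[...,2]>100),20): print("oy",ce.round(1),a,un(c,ce,.03)[0].round(4),un(c,ce,.065)[0].round(4))
E
```

```text
pos [ 0.6252 -0.2333  0.2788] z [-1.1e-03 -3.0e-04 -1.0e+00] yaw_y -82.71 w 0.0385 F [ 0.7 -0.  -0.5] t 34.0667 q6 0.98
oy [ 67.8 117.2] 76 [ 0.6804 -0.0737  0.03  ] [ 0.6849 -0.0975  0.065 ]
oy [319.5 183.8] 216 [ 0.6549 -0.2583  0.03  ] [ 0.6636 -0.2525  0.065 ]
oy [278.1 227.2] 731 [ 0.6154 -0.2315  0.03  ] [ 0.6304 -0.23    0.065 ]
```

View pics/w8.png

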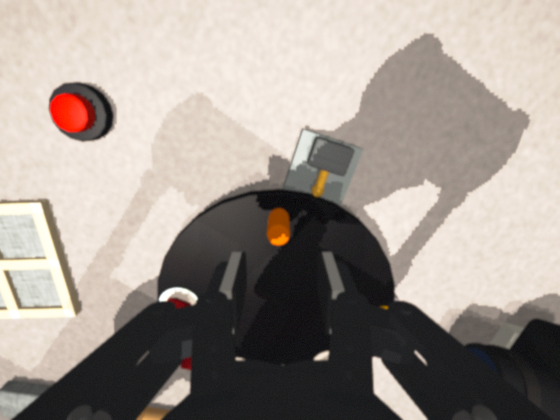

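carry_out(linear=[[-0.002,0.005,-0.04],[0,0,-0.04],[0,0,-0.035],[0,0,-0.018],[0,0,0],[0,0,0],[0,0,0],[0,0,0]], angular=[[0,0,0],[0,0,0],[0,0,0],[0,0,0],[0,0,0],[0,0,0],[0,0,0],[0,0,0]], hand=[0.45,0.45,0.45,0.45,0.45,0.45,0.4,0.35], force=25)

```text
clock: 34.78
position: [0.625, -0.2307, 0.214]
ee_rot: [0.001, 0.998, 0.063, 0.001]
contact_force: [0.1, -0.2, 0.4]
width: 0.0299
gripper_force: 0.0
```

carry_out(linear=[[0,0,0],[0,0,0],[0,0,0],[0,0,0],[0,0,0],[0,0,0]], angular=[[0,0,0],[0,0,0],[0,0,0],[0,0,0],[0,0,0],[0,0,0]], hand=[0.3,0.26,0.22,0.15,0.1,0.1], force=25)

```text
clock: 35.28
position: [0.6246, -0.2305, 0.2133]
ee_rot: [0.001, 0.998, 0.062, 0.0]
contact_force: [0.2, -0.0, 4.0]
width: 0.015
gripper_force: 24.5
```

```bash
python3 st.py
python3 - <<'E'
import numpy as np
hub=np.array([.5397,-.2392]);a0=np.arctan2(-.231+.2392,.6243-.5397)
N=24;A=a0+np.linspace(0,np.radians(74.2),N+1);P=hub+.085*np.c_[np.cos(A),np.sin(A)]
print(np.degrees(a0),(np.diff(P,axis=0)/.5).round(4).tolist(),np.radians(74.2)/N/.08, P[-1])
E
```

```text
pos [ 0.6246 -0.2305  0.2133] z [ 2.0e-04 -1.1e-03 -1.0e+00] yaw_y -82.83 w 0.015 F [ 0.2 -0.   4. ] t 35.2833 q6 0.99
5.536197718757555 [[-0.0011, 0.0091], [-0.0016, 0.009], [-0.0021, 0.0089], [-0.0026, 0.0088], [-0.0031, 0.0086], [-0.0035, 0.0085], [-0.004, 0.0083], [-0.0044, 0.008], [-0.0048, 0.0078], [-0.0052, 0.0075], [-0.0056, 0.0072], [-0.006, 0.0069], [-0.0064, 0.0066], [-0.0067, 0.0062], [-0.0071, 0.0059], [-0.0074, 0.0055], [-0.0077, 0.0051], [-0.0079, 0.0046], [-0.0082, 0.0042], [-0.0084, 0.0038], [-0.0086, 0.0033], [-0.0087, 0.0028], [-0.0089, 0.0024], [-0.009, 0.0019]] 0.674497033843642 [ 0.55484535 -0.15556019]
```

carry_out(linear=[[-0.001,0.009,0],[-0.0015,0.009,0],[-0.002,0.009,0],[-0.0025,0.009,0],[-0.003,0.0085,0],[-0.0035,0.0085,0],[-0.004,0.0085,0],[-0.0045,0.008,0]], angular=[[0,0,0.67],[0,0,0.67],[0,0,0.67],[0,0,0.67],[0,0,0.67],[0,0,0.67],[0,0,0.67],[0,0,0.67]], hand=[0.1,0.1,0.1,0.1,0.1,0.1,0.1,0.1])

```text
clock: 35.95
position: [0.6134, -0.1959, 0.2133]
ee_rot: [0.001, 0.962, 0.275, -0.0]
contact_force: [-1.3, -1.8, 4.4]
width: 0.015
gripper_force: 24.6
```

```bash
python3 st.py
python3 - <<'E'
from fit import *
im,c=grab("top")
for ce,a,m in blobs(red(im),12):
    if ce[0]>290: p=un(c,ce,.041)[0][:2]-[.5388,-.2398];print(np.linalg.norm(p).round(4),np.degrees(np.arctan2(p[1],p[0])).round(1))
E
```

```text
pos [ 0.6134 -0.1959  0.2133] z [ 2.e-04 -2.e-03 -1.e+00] yaw_y -58.11 w 0.015 F [-1.3 -1.8  4.4] t 35.95 q6 0.6
```

carry_out(linear=[[-0.005,0.008,0],[-0.005,0.0075,0],[-0.0055,0.007,0],[-0.006,0.007,0],[-0.0065,0.0065,0],[-0.0065,0.006,0],[-0.007,0.006,0],[-0.0075,0.0055,0]], angular=[[0,0,0.67],[0,0,0.67],[0,0,0.67],[0,0,0.67],[0,0,0.67],[0,0,0.67],[0,0,0.67],[0,0,0.67]], hand=[0.1,0.1,0.1,0.1,0.1,0.1,0.1,0.1])

```text
clock: 36.67
position: [0.589, -0.1692, 0.2132]
ee_rot: [0.001, 0.881, 0.472, -0.0]
contact_force: [-0.4, -1.4, 5.1]
width: 0.015
gripper_force: 24.7
```

carry_out(linear=[[-0.0075,0.005,0],[-0.008,0.0045,0],[-0.008,0.004,0],[-0.0085,0.004,0],[-0.0085,0.0035,0],[-0.0085,0.003,0],[-0.009,0.0025,0],[-0.009,0.002,0]], angular=[[0,0,0.67],[0,0,0.67],[0,0,0.67],[0,0,0.67],[0,0,0.67],[0,0,0.67],[0,0,0.67],[0,0,0.67]], hand=[0.1,0.1,0.1,0.1,0.1,0.1,0.1,0.1])

```text
clock: 37.33
position: [0.5612, -0.157, 0.2134]
ee_rot: [0.009, 0.761, 0.649, 0.005]
contact_force: [14.7, -2.8, -13.0]
width: 0.0151
gripper_force: 24.8
```

carry_out(linear=[[0,0,0],[0,0,0],[0,0,0]], angular=[[0,0,0],[0,0,0],[0,0,0]], hand=[0.1,0.1,0.1])

```text
clock: 37.58
position: [0.5566, -0.1554, 0.2132]
ee_rot: [0.002, 0.761, 0.648, 0.0]
contact_force: [3.7, -3.2, 2.0]
width: 0.0147
gripper_force: 25.2
```

```bash
python3 st.py
python3 - <<'E'
from fit import *
im,c=grab("top")
for ce,a,m in blobs(red(im),12):
    if ce[0]>290: p=un(c,ce,.041)[0][:2]-[.5388,-.2398];print(np.linalg.norm(p).round(4),np.degrees(np.arctan2(p[1],p[0])).round(1))
h=cv2.cvtColor(im,cv2.COLOR_RGB2HSV)
for ce,a,m in blobs((h[...,0]>15)&(h[...,0]<35)&(h[...,1]>160)&(h[...,2]>100),8):
    if ce[0]>290: p=un(c,ce,.03)[0]-[.5388,-.2398,0];print("y",ce,a,p,np.degrees(np.arctan2(p[1],p[0])))
E
```

```text
pos [ 0.5566 -0.1554  0.2132] z [ 0.0039 -0.0031 -1.    ] yaw_y -9.15 w 0.0147 F [ 3.7 -3.2  2. ] t 37.5833 q6 -0.23
0.0855 -61.9
0.0845 -95.2
0.0848 -126.5
0.0843 -157.0
```

carry_out(linear=[[-0.003,0.001,0],[0,0,0],[0,0,0],[0,0,0],[0,0,0]], angular=[[0,0,0],[0,0,0],[0,0,0],[0,0,0],[0,0,0]], hand=[0.1,0.1,0.1,0.1,0.1])

```text
clock: 38.05
position: [0.5541, -0.1546, 0.2132]
ee_rot: [0.001, 0.761, 0.649, -0.0]
contact_force: [1.7, -4.3, 5.0]
width: 0.015
gripper_force: 25.4
```

carry_out(linear=[[0,0,0],[0,0,0],[0,0,0],[0,0,0],[0,0,0.05],[0,0,0.07],[0,0.02,0.07],[0,0.07,0]], angular=[[0,0,0],[0,0,0],[0,0,0],[0,0,0],[0,0,0],[0,0,0],[0,0,0],[0,0,0]], hand=[0.2,0.25,0.32,0.4,0.4,0.4,0.4,0.4])

```text
clock: 38.72
position: [0.5563, -0.1123, 0.3138]
ee_rot: [0.006, 0.762, 0.647, 0.002]
contact_force: [1.6, -0.1, 0.2]
width: 0.0344
gripper_force: 0.0
```

carry_out(linear=[[0.03,0.07,0],[0.03,0.07,0],[0.03,0.07,0],[0.03,0.07,0],[0,0,0],[0,0,0]], angular=[[0,0,0],[0,0,0],[0,0,0],[0,0,0],[0,0,0],[0,0,0]], hand=[0,0,0,0,0,0])

```text
clock: 39.22
position: [0.6136, 0.0331, 0.3067]
ee_rot: [-0.001, 0.76, 0.65, -0.001]
contact_force: [-0.5, 0.0, -0.5]
width: 0.0002
gripper_force: 0.0
```

```bash
python3 st.py
python3 - <<'E'
from fit import *
im,c=grab("top");cv2.imwrite("pics/t9.png",cv2.resize(im[150:320,85:410],None,fx=2.4,fy=2.4,interpolation=cv2.INTER_CUBIC)[:,:,::-1])
rot=lambda a:a
B=np.array([96.6,128.5,160.5,192.4,224.4,256.3]);hub=np.array([.5388,-.2398])
h=cv2.cvtColor(im,cv2.COLOR_RGB2HSV);ya=None
for ce,a,m in blobs((h[...,0]>18)&(h[...,0]<35)&(h[...,1]>160)&(h[...,2]>100),8):
    if ce[0]>290: p=un(c,ce,.03)[0][:2]-hub;print("y",ce.round(1),a,np.linalg.norm(p).round(4),np.degrees(np.arctan2(p[1],p[0])).round(2))
for ce,a,m in blobs(red(im),12):
    if ce[0]>290:
        p=un(c,ce,.041)[0][:2];
        P=hub+.085*np.c_[np.cos(np.radians(B+74.2)),np.sin(np.radians(B+74.2))];d=np.linalg.norm(P-p,axis=1);print("ABCDEF"[d.argmin()],(d.min()*1e3).round(1),np.degrees(np.arctan2(*(p-hub)[::-1])).round(1))
    else: print("left",ce,un(c,ce,.02)[0].round(4),a)
E
```

```text
pos [0.6136 0.0331 0.3067] z [-2.5e-03 -4.0e-04 -1.0e+00] yaw_y -8.93 w 0.0002 F [-0.5  0.  -0.5] t 39.2167 q6 0.1
y [351.2 200. ] 52 0.0744 -10.04
left [275.67272727 173.32727273] [ 0.6803 -0.0694  0.02  ] 110
F 1.9 -28.3
E 2.2 -59.9
D 0.7 -93.2
C 1.0 -124.7
B 1.7 -157.8
A 1.0 170.2
```

View pics/t9.png

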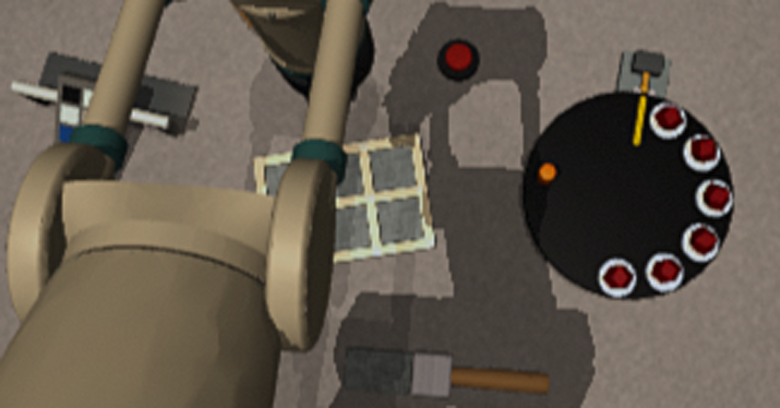

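The yellow line now points at the pin (−10.0°), all the garnets are on their spots and the board still leans. I'll triangulate the button and move above it.

carry_out(linear=[[0.034,-0.051,0],[0.034,-0.051,0],[0.034,-0.051,0],[0.033,-0.051,0],[0,0,0],[0,0,0]], angular=[[0,0,0],[0,0,0],[0,0,0],[0,0,0],[0,0,0],[0,0,0]], hand=[0,0,0,0,0,0])

```text
clock: 39.77
position: [0.681, -0.0743, 0.3067]
ee_rot: [-0.0, 0.763, 0.647, -0.001]
contact_force: [-1.1, 0.4, -0.3]
width: -0.0
gripper_force: 0.0
```

```bash
python3 st.py
python3 - <<'E'
from fit import *
im=cv2.imread("pics/scene0.png")[:,:,::-1].copy();p=manip.camera_params("scene");cs=(p,p["view"])
s=[ce for ce,a,m in blobs(red(im),20) if abs(ce[0]-232)<12 and abs(ce[1]-244)<12][0]
p=manip.camera_params("top");ct=(p,p["view"])
for z in (.01,.02,.03,.04,.05): print(z,un(ct,[275.6,173.3],z)[0][:2].round(4),un(cs,s,z)[0][:2].round(4))
im,c=grab("scene");cv2.imwrite("pics/s10.png",cv2.resize(im[130:400,180:470],None,fx=2,fy=2)[:,:,::-1])
E
```

```text
pos [ 0.681  -0.0743  0.3067] z [-1.8e-03 -7.0e-04 -1.0e+00] yaw_y -9.39 w -0.0 F [-1.1  0.4 -0.3] t 39.7667 q6 -0.05
0.01 [ 0.6832 -0.0692] [ 0.6826 -0.0705]
0.02 [ 0.6804 -0.0692] [ 0.6857 -0.0608]
0.03 [ 0.6775 -0.0692] [ 0.6888 -0.0511]
0.04 [ 0.6746 -0.0692] [ 0.6919 -0.0413]
0.05 [ 0.6718 -0.0691] [ 0.695  -0.0316]
```

View pics/s10.png

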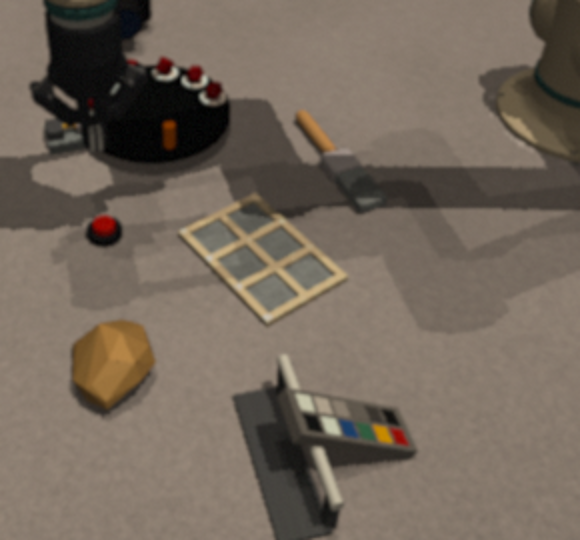

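carry_out(linear=[[0.003,0.01,-0.06],[0,0,-0.06],[0,0,-0.04],[0,0,-0.027],[0,0,0],[0,0,0]], angular=[[0,0,0],[0,0,0],[0,0,0],[0,0,0],[0,0,0],[0,0,0]], hand=[0,0,0,0,0,0])

```text
clock: 40.32
position: [0.6818, -0.0655, 0.2136]
ee_rot: [-0.001, 0.761, 0.649, -0.001]
contact_force: [0.3, -0.5, 0.6]
width: 0.0002
gripper_force: 0.0
```

carry_out(linear=[[0,0,-0.01],[0,0,-0.01],[0,0,-0.006],[0,0,0],[0,0,0]], angular=[[0,0,0],[0,0,0],[0,0,0],[0,0,0],[0,0,0]], hand=[0,0,0,0,0])

```text
clock: 40.73
position: [0.6829, -0.0661, 0.2013]
ee_rot: [0.0, 0.761, 0.649, -0.0]
contact_force: [-0.0, -0.2, -0.0]
width: -0.0
gripper_force: 0.0
```

carry_out(linear=[[0,-0.005,-0.006],[0,0,-0.004],[0,0,0],[0,0,0]], angular=[[0,0,0],[0,0,0],[0,0,0],[0,0,0]], hand=[0,0,0,0])

```text
clock: 41.07
position: [0.6828, -0.0687, 0.1959]
ee_rot: [0.0, 0.761, 0.648, -0.0]
contact_force: [0.1, -0.6, 0.4]
width: -0.0002
gripper_force: 0.0
```

carry_out(linear=[[0,0,-0.006],[0,0,0],[0,0,0]], angular=[[0,0,0],[0,0,0],[0,0,0]], hand=[0,0,0])

```text
clock: 41.32
position: [0.6831, -0.0687, 0.1934]
ee_rot: [0.001, 0.761, 0.649, -0.0]
contact_force: [-0.5, 1.1, 2.8]
width: 0.0001
gripper_force: 1.2
```

carry_out(linear=[[0,0,-0.004],[0,0,-0.004],[0,0,0],[0,0,0]], angular=[[0,0,0],[0,0,0],[0,0,0],[0,0,0]], hand=[0,0,0,0])

```text
clock: 41.65
position: [0.6831, -0.0687, 0.1896]
ee_rot: [0.001, 0.761, 0.649, 0.0]
contact_force: [-0.1, 0.3, 4.9]
width: 0.0
gripper_force: 2.4
```

carry_out(linear=[[0,0,-0.005],[0,0,0],[0,0,0],[0,0,0]], angular=[[0,0,0],[0,0,0],[0,0,0],[0,0,0]], hand=[0,0,0,0])

```text
clock: 41.98
position: [0.683, -0.0686, 0.1893]
ee_rot: [0.001, 0.761, 0.649, 0.0]
contact_force: [-3.6, 0.0, 14.6]
width: -0.0001
gripper_force: 7.5
```

The button bottomed out at 14.6 N. I'll retract and check everything once more.

carry_out(linear=[[0,0,0.03],[0,0,0.06],[0,0,0.06],[-0.03,0.06,0.05],[-0.03,0.07,0],[-0.03,0.07,0],[0,0,0],[0,0,0]], angular=[[0,0,0],[0,0,0],[0,0,0],[0,0,0],[0,0,0],[0,0,0],[0,0,0],[0,0,0]], hand=[0,0,0,0,0,0,0,0])

```text
clock: 42.65
position: [0.6369, 0.0333, 0.2862]
ee_rot: [-0.0, 0.76, 0.65, -0.0]
contact_force: [0.7, -0.2, 1.9]
width: 0.0
gripper_force: 0.0
```

Run:
```python
from fit import *
im,c=grab("top");B=np.array([96.6,128.5,160.5,192.4,224.4,256.3])+74.3;hub=np.array([.5388,-.2398]);P=hub+.085*np.c_[np.cos(np.radians(B)),np.sin(np.radians(B))]
h=cv2.cvtColor(im,cv2.COLOR_RGB2HSV)
for ce,a,m in blobs((h[...,0]>18)&(h[...,0]<35)&(h[...,1]>160)&(h[...,2]>100),8):
    if ce[0]>290: p=un(c,ce,.03)[0][:2]-hub;print("y",np.degrees(np.arctan2(p[1],p[0])).round(2))
for ce,a,m in blobs(red(im),12):
    if ce[0]>290: d=np.linalg.norm(P-un(c,ce,.041)[0][:2],axis=1);print("ABCDEF"[d.argmin()],(d.min()*1e3).round(1))
a=cv2.imread("pics/s10.png")[240:540,220:440].astype(int);im,c=grab("scene");b=cv2.resize(im[130:400,180:470],None,fx=2,fy=2)[:,:,::-1][240:540,220:440].astype(int)
print("board diff",np.abs(a-b).mean(),(np.abs(a-b).max(2)>60).mean());cv2.imwrite("pics/s11.png",b)
```

```text
y -10.04
F 1.8
E 2.0
D 0.7
C 0.9
B 1.7
A 1.2
board diff 3.0973535353535353 0.0[ WARN:0@1.026] global loadsave.cpp:1063 imwrite_ Unsupported depth image for selected encoder is fallbacked to CV_8U.
```

View pics/s11.png

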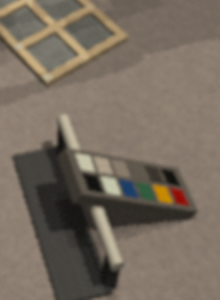

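The board still leans on the rail, colours up, and the garnets and disc are in place. I'm handing in.

```bash
python3 -c "
from rig import manip
print(manip.sign_off())"
```

```text
the job is handed in; nothing more can be done
None
```

The job is handed in, with no verdict returned: all six garnets measured within about 2 mm of their spots, the turntable sat in its notch, the board leaned on the rail and the shutter button was pressed fully down.

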